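# Clamp a frame rail in the ratchet vice

### The arm

A 7-joint arm with a two-finger parallel gripper is mounted at the origin on the work surface. World frame = base frame: x ahead of the robot, y to its left, z up, the work surface at z = 0. Lengths are in m, angles in rad, forces in N, time in s.
With the tool pointing down it reaches from about 0.425 to 0.875 m from the base axis. Payload 4.7 kg.
Tool frame: the origin (TCP) lies midway between the tips of the shut fingers; the grasp point (between the pads) lies 19 mm behind it; z points along the fingers, y is the direction in which the jaws open and shut (so a half turn about z gives the same grasp; the last joint's range is limited). The gripper opens to 87 mm and grips with 3 to 60 N. Pads are 19 mm wide; open, the fingers measure 117 mm over their backs; the gripper's body (75 mm by 190 mm) begins 51 mm behind the grasp point.
Start: joints at [1.217, 0.321, -0.07, 1.45, 0.023, 1.371, -0.057], TCP at [0.234, -0.607, 0.187] pointing down, gripper open.
Joint ranges: [-2.86, 2.86], [-0.3, 2.09], [-1.38, 1.24], [0.06, 2.45], [-1.56, 4.7], [0.09, 2.05], [-2.69, 2.69]. Speed limits (rad/s): [2.57, 2.57, 3.14, 3.14, 3.14, 3.14, 3.14].

### API

Orientations are given as a 3x3 rotation matrix whose columns are the frame's x, y, z axes.
In Python, from cell import env gives the robot as it stands.
- The arm moves only by the shell command python3 -m inch 'ROWS'. ROWS is JSON, a list that holds one entry, the list of rows, each a list of 7 numbers: the opening, from 0 (shut) to 1 (fully open), then the shift along the tool's x, y, z in mm, then the turn, a rotation vector about the tool's x, y, z in rad. In form: [[[gripper, dx, dy, dz, wx, wy, wz], ...]]. A call has 1 to 5 rows; each row shifts and turns the commanded pose from where the row before left it, along the tool's axes as they then stand; what a row does not reach is not made up. A row lasts 1/10 s, in which the tool goes at most 50 mm and 8.59 degrees, less where a joint would pass 70% of its speed; a pose out of reach is approached as far as the arm can. A call is refused whole if a number of a shift passes 50 or a number of a turn 0.15, either way. A call with a gripper value outside its range is refused whole. The fingers move at their own pace and stop on an object; the grip force is fixed at half the most. Time passes only in rows, so rows that do not move let the fingers close. It gives the time, the measured TCP pose, the force and the opening at its end, in the units of the state.
- env.get_obs(): the state, without advancing time (a new reading comes with each control period).
- env.get_image(name): name is "side" or "top" or "wrist"; returns (picture, depth): 480x640x3 uint8, red, green, blue; 480x640 float32, m along the optical axis (not along the pixel's ray), 0 where there is no reading.
- env.camera_info(name): a dict with "fovy" (degrees; the focal length in pixels is half the picture's height over the tangent of half this angle, whatever the lens; pixels are square), "cx", "cy" (the principal point, pixels), "T" (4x4, takes a point from camera to world coordinates). Camera axes: x right, y down, z forward; pixel columns grow to the right and rows downward; lengths in m; the calibration is good to about 2 mm. A picture is of the moment at which its call begins: read the wrist's pose just before it. camera_info takes no time and is no camera call; for the wrist camera it gives the pose at the moment of the call.
- env.close_job(): hands the job in, once; it reports no verdict.
The state is a dict: "clock": time; "qpos": joint angles; "qvel": joint speeds; "joint_efforts": joint torques, N m; "eef_pos": TCP position; "tool_rot": TCP orientation; "wrist_force": force on the tool from outside, world axes, zero at the start; "ft_torque": the same for the moment, N m; "opening": finger opening in m.
Only numpy, scipy, OpenCV 4.12 (cv2) and the standard library are available. Lean on these libraries where they do the work, as an engineer would, in place of code of your own. Each camera call takes 0.05 s, during which the arm holds its last target.

### The job

Stand the deep wooden frame rail upright in the bench vice, on its bed between the rubber-faced jaw and the fence, along the fence and centred on the jaw, and let go of it. Then work the vice's ratchet lever back and forth by its knob until the rail is squeezed firmly and squarely against the fence, stopping as soon as the lever has clearly stiffened so that the wood is not crushed. Leave the rail clamped with nothing touching it or the lever, and do not disturb the other things on the bench.

Things in the scene. Friction and masses are not known exactly. Their poses are not given: they have to be found in the camera images.
- rail_mid (a point): Centre of the loose rail: a plain mid-brown bar of deep frame moulding, 140 mm long (its x), 30 mm wide (its y), 55 mm tall (its z, up), standing on its narrow face on the bench, about 0.17 kg. The point is half-way up, 27.5 mm above its underside. In the vice its lower 20 mm sits between jaw and fence: hold it across its width by the top 25 mm to keep the fingers clear.
- vice: Grey ratchet vice fixed to the bench. Origin at bench level under the middle of the bed; z up; +y is the way the jaw travels, to the fence; x runs along jaw and fence. Base plate 170 (x) by 250 mm (y); its top, the bed, is 12 mm above the bench. The rail stands on the bed with its length along x, centred at x = 0, between jaw and fence, which are 20 mm tall above the bed.
- spindle_axis (a point): Top of the steel hexagon head of the vice's upright spindle, on the axis the lever turns about, 71 mm above the bench, at the vice's x = 0, y = -55 mm. Driven clockwise it closes the jaw by 8 mm per radian. Two 18 mm square posts, tops 64 mm above the bench, stand each side of the lever and block a full turn.
- pad: Black rubber face of the moving jaw, 70 mm wide, 20 mm tall. Origin at the bottom middle of the face that meets the rail, on the bed; axes as the vice's (+y to the fence). Starts 20 mm to +y of the vice's origin and stays where it is driven. Once the rail is against the fence the squeeze rises very roughly 25 N per 0.1 rad of further driven lever.
- fence: Fixed aluminium fence bar on the vice bed, 90 mm wide, 30 mm thick, 20 mm tall. Origin at the bottom middle of the face that meets the rail, on the bed; axes as the vice's; the face looks to -y, towards the jaw. The open bay between pad and fence is 40 to 48 mm wide at the start.
- lever (a joint): Ratchet lever angle, rad: 0 when it points to the vice's -y, positive clockwise from above (knob moving to the vice's -x); limits -0.6 and +0.6. Clockwise swings drive the spindle and close the jaw; anticlockwise swings run free with clicks (under 3 N at the knob) and leave the jaw still. 15 teeth, so up to 0.42 rad is idle at the start of a driving swing.
- lever_arm (a point): Top of the flat steel lever, 60 mm from the spindle axis, 56 mm above the bench. How it feels: slowly driving the jaw freely takes about 6 N at the knob along its circle (less if read after a quick move); each 10 N of squeeze on the rail adds about 0.8 N. Firm is 25 to 70 N of squeeze, 2 to 5.5 N more at the knob than running free (best 3 to 4 N more); beyond 70 N the wood is crushed.
- knob_mid (a point): Middle of the lever's upright black handle: a round post 22 mm in diameter at the lever's end, 100 mm from the spindle axis. The point lies on the post's axis, 90 mm above the bench; the post reaches from 63 to 116 mm above the bench. It may be pinched from above or pushed from the side.
- tape_measure: Bystander: black tape measure, 66 by 34 by 60 mm, origin under its middle.
- pin_tin: Bystander: steel tin, 68 mm in diameter, 45 mm tall, origin under its middle.
- offcut: Bystander: small moulding offcut lying flat, 85 by 24 by 26 mm, the same wood as the rail but much smaller; origin under its middle.
- screwdriver: Bystander: screwdriver lying on the bench, origin under its middle.
- try_square: Bystander: wooden stock 100 by 22 by 16 mm with a thin steel blade 150 mm long, lying flat; origin under the stock's middle.
Things that resemble listed ones, but are neither listed nor needed, are in the scene too. What is shaped like the part that bears rail_mid but pink or turquoise is not meant.

How it is judged:
By the outcome, as a careful person would: the job done as asked, in the order asked, and still so for the second after the job is handed in, with the robot touching nothing.
It also fails if it takes over 72 s, if anything falls off the work surface, if the arm or the gripper's body presses on something with over 40 N, if the wrist force passes 120 N, or if a joint passes its speed limit or range.

## Working session

There is one attempt and no reset: what is moved stays moved. The work goes in short steps, Python scripts to look and compute and a shell command to move; the robot and the scene stay as the last step left them, time stands still between calls to the robot, and variables do not carry over. Pictures are saved under pics/ and viewed, and the job is handed in when it is done.

```bash
ls; mkdir -p pics; python3 - <<'E'
from cell import env
import cv2
o=env.get_obs()
for k,v in o.items(): print(k,v)
for n in ["side","top","wrist"]:
    i=env.camera_info(n); print(n,i)
    p,d=env.get_image(n)
    cv2.imwrite(f"pics/{n}0.png",p[:,:,::-1])
    import numpy as np
    np.save(f"pics/{n}0.npy",d); np.save(f"pics/{n}0_T.npy",i["T"])
E
```

```text
pics
clock 0.0
qpos [ 1.21710801  0.32180942 -0.0700689   1.45168163  0.02262806  1.3708032
 -0.05688347]
qvel [-1.06212469e-03 -4.97209946e-04 -1.10729975e-03 -7.93917711e-04
  7.06668692e-04  4.12373533e-05 -5.20088833e-05]
joint_efforts [-6.43280032e-05 -4.91282129e+01 -4.04140949e-01 -3.12525022e+01
 -6.39184099e-02  4.36723139e-02  2.02231736e-04]
eef_pos [ 0.23341393 -0.60597368  0.18626696]
tool_rot [[ 9.33111190e-01  3.59587055e-01 -8.10016440e-04]
 [ 3.59587944e-01 -9.33109586e-01  1.73535114e-03]
 [-1.31824300e-04 -1.91054771e-03 -9.99998166e-01]]
wrist_force [ 0.63809776 -0.38325864 -0.5574945 ]
ft_torque [-0.0093361  -0.01462248 -0.01697744]
opening 0.08712437378672092
side {'fovy': 57.295561737366924, 'cx': 317.4908106081714, 'cy': 239.8951672574019, 'T': array([[ 0.98955993, -0.08705826,  0.11485645,  0.42963506],
       [-0.14394615, -0.55767086,  0.81748561, -0.81266214],
       [-0.00711678, -0.82548415, -0.56438044,  0.65907049],
       [ 0.        ,  0.        ,  0.        ,  1.        ]])}
top {'fovy': 52.13767651081789, 'cx': 320.3483182353933, 'cy': 238.2144441648134, 'T': array([[ 0.00252766, -0.97620326,  0.2168428 ,  0.31913197],
       [-0.99998085, -0.00369244, -0.00496655,  0.03515631],
       [ 0.00564904, -0.21682609, -0.9761939 ,  1.09435182],
       [ 0.        ,  0.        ,  0.        ,  1.        ]])}
wrist {'fovy': 62.903472490356336, 'cx': 322.8051869725842, 'cy': 237.38727490547834, 'T': array([[ 0.35994651, -0.89389763, -0.26718073,  0.30694591],
       [-0.9329716 , -0.3453559 , -0.10145586, -0.578182  ],
       [-0.00158129,  0.28579071, -0.95829075,  0.38380571],
       [ 0.        ,  0.        ,  0.        ,  1.        ]])}
```

View pics/top0.png

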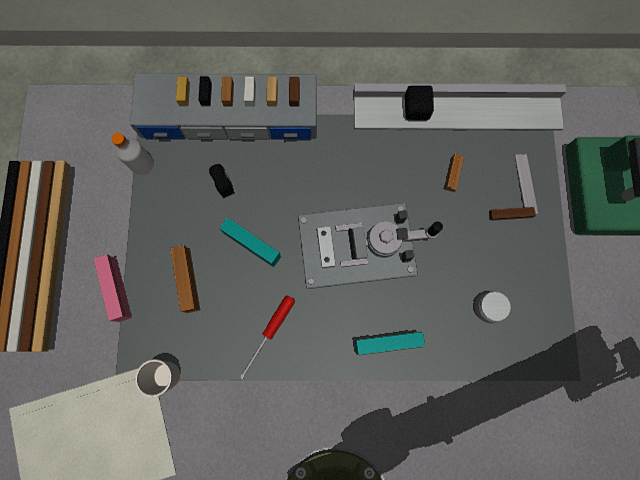

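View pics/side0.png

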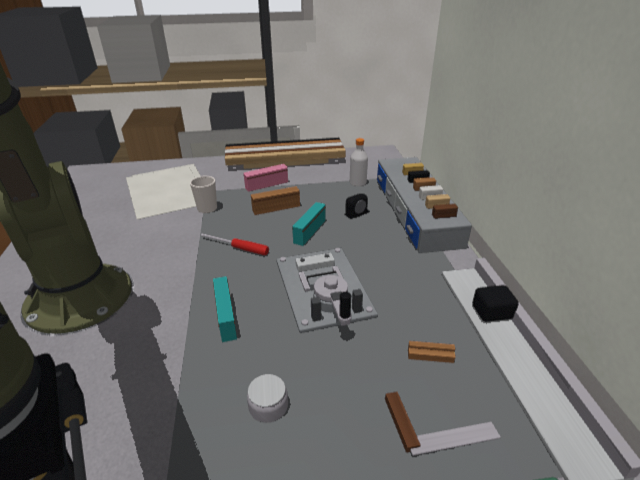

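View pics/wrist0.png

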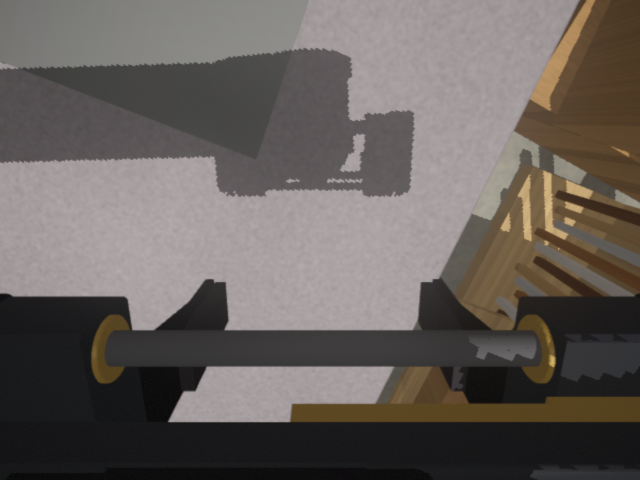

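Top view: the candidates for the rail are the brown bar (185,278), the small brown offcut (454,172), the turquoise bars (250,242) and (389,343), the pink bar (112,288), and the bars in the rack at the left. The plain mid-brown full-size bar at (185,278) matches the description. The vice is at (358,247) and the knob at (435,228). I'll check both in a close crop.

```bash
cat > h.py <<'E'
import numpy as np, cv2
from cell import env
def K(i): 
    return 240/np.tan(np.radians(i["fovy"])/2)
def ray(i,u,v):
    f=K(i); d=np.array([(u-i["cx"])/f,(v-i["cy"])/f,1.]); T=i["T"]; return T[:3,3],T[:3,:3]@d
def onz(i,u,v,z):
    o,d=ray(i,u,v); return o+d*(z-o[2])/d[2]
def proj(i,P):
    T=i["T"]; q=T[:3,:3].T@(np.asarray(P)-T[:3,3]); f=K(i); return q[0]/q[2]*f+i["cx"],q[1]/q[2]*f+i["cy"]
def cloud(i,d):
    f=K(i); v,u=np.mgrid[:480,:640]; X=np.stack([(u-i["cx"])/f*d,(v-i["cy"])/f*d,d],-1); return X@i["T"][:3,:3].T+i["T"][:3,3]
def crop(p,x0,y0,x1,y1,s,name):
    cv2.imwrite("pics/"+name,cv2.resize(p[y0:y1,x0:x1],None,fx=s,fy=s,interpolation=cv2.INTER_CUBIC))
E
python3 - <<'E'
from h import *
p=cv2.imread("pics/top0.png"); crop(p,160,190,460,310,2.6,"c1.png")
i=env.camera_info("top"); d=np.load("pics/top0.npy"); C=cloud(i,d)
hsv=cv2.cvtColor(p,cv2.COLOR_BGR2HSV)
print(hsv[278,182],hsv[260,178],hsv[172,454])
for u,v in [(180,270),(187,290),(150,300),(325,247),(386,238),(435,225),(310,270),(352,243)]: print((u,v),C[v,u].round(4))
E
```

```text
[ 14 159 128] [ 14 166 117] [ 14 162 121]
(180, 270) [0.4792 0.3294 0.0555]
(187, 290) [0.4366 0.3118 0.0553]
(150, 300) [ 0.4205  0.4077 -0.0016]
(325, 247) [0.536  0.0194 0.0285]
(386, 238) [ 0.5466 -0.1099  0.0748]
(435, 225) [ 0.5646 -0.2051  0.1186]
(310, 270) [0.4873 0.0526 0.0093]
(352, 243) [ 0.5448 -0.0405  0.0306]
```

View pics/c1.png

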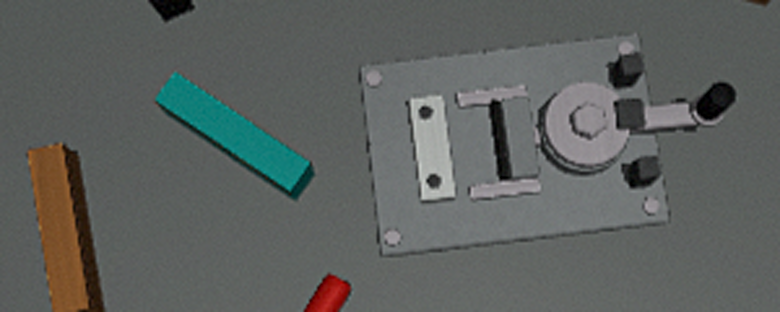

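```bash
python3 - <<'E'
from h import *
p=cv2.imread("pics/top0.png"); i=env.camera_info("top"); d=np.load("pics/top0.npy"); C=cloud(i,d)
hsv=cv2.cvtColor(p,cv2.COLOR_BGR2HSV)
# rail
m=((abs(hsv[...,0].astype(int)-14)<5)&(hsv[...,1]>110)&(C[...,2]>0.048)&(C[...,2]<0.062)).astype(np.uint8); m[:,:140]=0;m[:,220:]=0;m[:220]=0;m[330:]=0
P=C[m>0]; print("rail n",len(P),P.mean(0))
r=cv2.minAreaRect((P[:,:2]*1000).astype(np.float32)); print("railrect mm",r)
# via contour cast at z=.055
c=max(cv2.findContours(m,0,1)[0],key=cv2.contourArea).reshape(-1,2)
Q=np.array([onz(i,u,v,.055)[:2] for u,v in c]); print(cv2.minAreaRect((Q*1000).astype(np.float32)))
# vice plate
reg=np.zeros((480,640),bool); reg[195:298,290:425]=1
for z0,z1 in [(-.01,.003),(.006,.018),(.025,.04),(.055,.085)]:
    k=reg&(C[...,2]>z0)&(C[...,2]<z1); P=C[k]; print(z0,z1,len(P),cv2.minAreaRect((P[:,:2]*1000).astype(np.float32)))
sub=(C[225:275:3,315:400:4,2]*1000).astype(int)
for v,row in zip(range(225,275,3),sub): print(v,*row)
E
```

```text
rail n 946 [0.4623293  0.32327787 0.05479265]
railrect mm ((463.350341796875, 323.5906677246094), (139.6129150390625, 31.498010635375977), 12.860893249511719)
((463.43231201171875, 323.0723876953125), (139.84567260742188, 31.92359161376953), 12.782967567443848)
-0.01 0.003 4804 ((547.6616821289062, -56.06884765625), (238.9893341064453, 312.58135986328125), 0.18727795779705048)
0.006 0.018 5466 ((544.5224609375, -54.16148376464844), (233.73318481445312, 297.1269836425781), 0.019326385110616684)
0.025 0.04 1133 ((529.8087768554688, -24.303802490234375), (129.09304809570312, 290.0973815917969), 17.090150833129883)
0.055 0.085 961 ((551.5068969726562, -138.2183074951172), (107.76506805419922, 106.72920227050781), 43.482032775878906)
225 12 10 12 10 11 11 12 21 20 20 27 20 13 7 13 53 55 55 56 55 56 15
228 9 30 30 35 12 13 22 21 21 29 29 28 12 14 12 57 56 61 55 58 57 55
231 12 34 37 35 10 10 15 10 12 30 32 30 31 9 55 56 55 70 72 53 57 58
234 10 29 39 33 28 15 12 13 15 34 33 34 32 11 57 55 54 69 70 69 55 61
237 10 28 33 30 31 14 10 11 12 29 32 31 32 17 54 53 57 70 74 75 54 56
240 12 30 34 32 29 11 10 13 9 31 33 31 30 29 52 56 54 70 69 68 56 54
243 11 32 31 36 33 10 9 9 12 27 32 33 33 25 53 57 54 54 60 51 55 54
246 11 29 31 32 31 8 10 15 12 27 29 36 35 14 42 57 55 55 54 55 54 55
249 8 15 32 33 34 13 11 9 10 20 27 34 33 12 35 54 54 55 51 53 56 9
252 11 15 35 30 37 10 12 12 8 14 17 31 29 14 15 38 53 54 56 56 36 9
255 8 14 29 30 30 8 9 11 13 12 32 33 34 10 10 18 35 41 41 32 11 12
258 12 9 29 36 30 9 13 10 13 13 31 29 22 11 13 10 12 12 11 11 12 11
261 7 12 29 33 33 11 9 18 20 18 20 25 24 22 12 14 14 13 11 13 12 12
264 10 11 35 30 32 10 11 21 21 24 23 23 16 16 13 10 12 10 13 11 10 10
267 10 11 28 24 14 11 12 12 11 10 10 12 10 11 11 11 16 10 13 10 11 10
270 12 15 13 11 9 12 12 13 13 8 10 9 10 11 14 9 11 11 13 11 11 10
273 17 9 12 8 10 12 12 11 13 12 15 14 10 12 11 12 14 14 9 8 13 11
```

```bash
python3 - <<'E'
from h import *
p=cv2.imread("pics/top0.png"); i=env.camera_info("top"); d=np.load("pics/top0.npy"); C=cloud(i,d)
hsv=cv2.cvtColor(p,cv2.COLOR_BGR2HSV); g=cv2.cvtColor(p,cv2.COLOR_BGR2GRAY)
for v,u in [(215,340),(280,360),(200,340),(290,360),(247,325),(229,345),(237,352)]: print((u,v),p[v,u],hsv[v,u])
m=((g>82)).astype(np.uint8); m[:195]=0;m[298:]=0;m[:,:292]=0;m[:,430:]=0
m=cv2.morphologyEx(m,cv2.MORPH_OPEN,np.ones((3,3)))
c=max(cv2.findContours(m,0,1)[0],key=cv2.contourArea).reshape(-1,2)
h=cv2.convexHull(c).reshape(-1,2)
cv2.imwrite("pics/m.png",m*255)
Q=np.array([onz(i,u,v,.012)[:2] for u,v in h]); print(cv2.minAreaRect((Q*1000).astype(np.float32)))
sp=onz(i,386,237,.071); print("spindle",sp)
E
```

```text
(340, 215) [113 113 109] [ 90   9 113]
(360, 280) [122 123 119] [ 83   8 123]
(340, 200) [91 92 88] [83 11 92]
(360, 290) [101 102  98] [ 83  10 102]
(325, 247) [171 172 170] [ 75   3 172]
(345, 229) [139 134 140] [155  11 140]
(352, 237) [24 23 23] [120  11  24]
((544.5478515625, -63.332489013671875), (234.9084014892578, 316.1226501464844), 0.24723301827907562)
spindle [ 0.54964325 -0.11052134  0.071     ]
```

View pics/m.png

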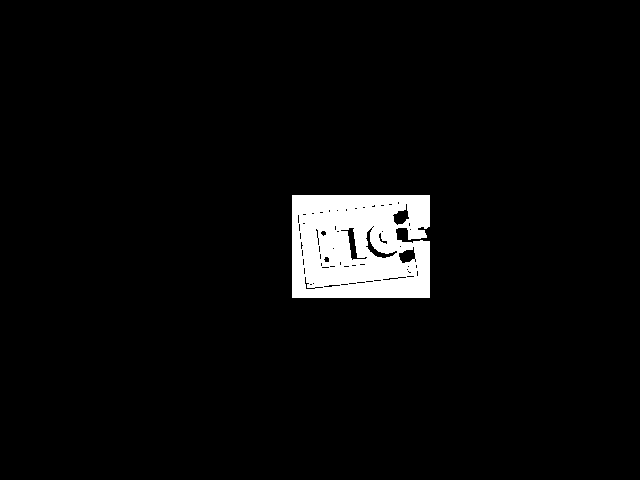

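```bash
cat > v.py <<'E'
from h import *
i=env.camera_info("top")
c=[(361,67),(637,36),(668,222),(381,255)]
W=[onz(i,160+u/2.6,190+v/2.6,.012) for u,v in c]
Wc=np.mean(W,0)
yv=(W[0]+W[3]-W[1]-W[2])[:2]; xv=(W[0]+W[1]-W[2]-W[3])[:2]  # +y: toward fence(left); x?
if __name__=="__main__":
    print([np.linalg.norm(W[a]-W[b]) for a,b in [(0,1),(1,2),(2,3),(3,0)]],Wc)
    print(np.degrees(np.arctan2(yv[1],yv[0])),np.degrees(np.arctan2(xv[1],xv[0])))
    y=yv/np.linalg.norm(yv); x=np.array([y[1],-y[0]])
    def tov(u,v,z): q=onz(i,160+u/2.6,190+v/2.6,z)[:2]-Wc[:2]; return (np.r_[x@q,y@q]*1000).round(1)
    for n,u,v,z in [("spindle",587,119,.071),("fence face top",440,97,.032),("fence face bot",455,198,.032),("fence back",408,100,.032),
      ("guide1 L",457,99,.021),("guide1 R",527,92,.021),("guide2 L",470,192,.021),("guide2 R",541,186,.021),("pad",493,100,.032),("pad",503,180,.032),("knob top",722,93,.116)]: print(n,tov(u,v,z))
E
python3 v.py
```

```text
[np.float64(0.2453171344646939), np.float64(0.16685475959259513), np.float64(0.24706172618319758), np.float64(0.1663739245621534)] [ 0.543816 -0.052851  0.012   ]
96.81421552081616 6.852233131158238
spindle [  1.7 -57.9]
fence face top [43.5 58.1]
fence face bot [-45.   56.1]
fence back [44.  85.7]
guide1 L [42.7 43.1]
guide1 R [ 41.9 -18. ]
guide2 L [-39.6  42.1]
guide2 R [-41.4 -18.7]
pad [35.6 13.3]
pad [-34.4  13.9]
knob top [   0.9 -159.6]
```

```bash
python3 -m inch '[[[1,34,-35,0,0,0,0],[1,34,-35,0,0,0,0],[1,34,-35,0,0,0,0],[1,34,-35,0,0,0,0],[1,34,-35,0,0,0,0]]]'
```

```text
clock: 0.65
eef_pos: [0.3298, -0.3801, 0.1871]
tool_rot: [[0.933, 0.359, -0.0], [0.359, -0.933, -0.0], [-0.0, -0.0, -1.0]]
wrist_force: [1.2, -0.0, 1.0]
opening: 0.0874
```

```bash
python3 -m inch '[[[1,34,-35,0,0,0,0],[1,34,-35,0,0,0,0],[1,34,-35,0,0,0,0],[1,34,-35,0,0,0,0],[1,34,-35,0,0,0,0]]]'
```

```text
clock: 1.15
eef_pos: [0.4254, -0.1558, 0.1874]
tool_rot: [[0.933, 0.359, 0.0], [0.359, -0.933, -0.001], [-0.0, 0.001, -1.0]]
wrist_force: [0.7, -0.3, 0.2]
opening: 0.0871
```

```bash
python3 -m inch '[[[1,34,-35,0,0,0,0.145],[1,34,-35,0,0,0,0.1],[1,0,0,0,0,0,0]]]'; python3 - <<'E'
from h import *
print(env.get_obs()["eef_pos"]); i=env.camera_info("wrist"); p,d=env.get_image("wrist"); p=p[:,:,::-1].copy()
cv2.imwrite("pics/w1.png",p); np.save("pics/w1.npy",d); np.save("pics/w1T.npy",i["T"]); C=cloud(i,d); np.save("pics/w1C.npy",C)
E
```

```text
clock: 1.45
eef_pos: [0.4692, -0.0689, 0.1877]
tool_rot: [[0.989, 0.149, 0.002], [0.149, -0.989, 0.003], [0.003, -0.002, -1.0]]
wrist_force: [0.1, -1.1, 0.7]
opening: 0.0871
[ 0.46920264 -0.06893882  0.18774436]
```

View pics/w1.png

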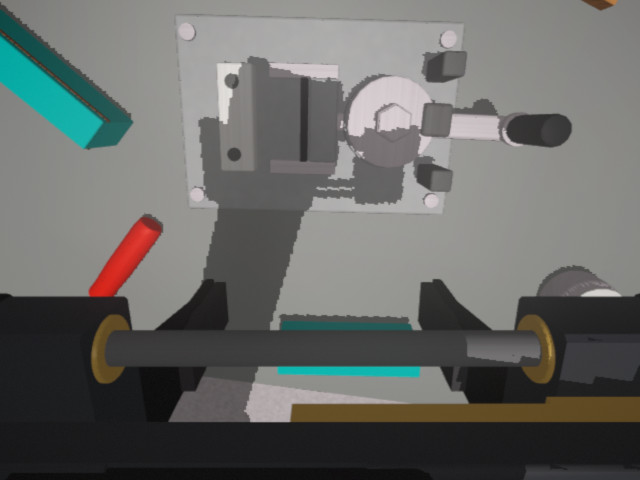

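```bash
python3 - <<'E'
from h import *
p=cv2.imread("pics/w1.png"); q=p[0:220,170:470]; q=(255*(q/255.)**0.55).astype(np.uint8); cv2.imwrite("pics/c2.png",cv2.resize(q,None,fx=2.6,fy=2.6,interpolation=cv2.INTER_CUBIC))
C=np.load("pics/w1C.npy")
print("cols",*range(210,360,6))
for v in range(50,190,8): print(v,*[int(C[v,u,2]*1000) for u in range(210,360,6)])
E
```

```text
cols 210 216 222 228 234 240 246 252 258 264 270 276 282 288 294 300 306 312 318 324 330 336 342 348 354
50 12 12 10 11 12 11 11 10 14 12 11 11 11 12 10 11 12 12 13 11 11 12 12 11 11
58 11 385 13 11 12 12 12 12 12 12 11 11 13 11 11 12 12 12 12 13 13 10 12 12 11
66 11 31 32 31 32 33 33 28 11 12 21 22 21 23 22 21 19 21 23 22 23 21 11 11 10
74 12 12 32 35 32 31 31 28 9 10 21 22 21 22 21 22 23 21 21 21 22 21 12 12 11
82 12 11 32 36 37 29 32 29 11 12 11 11 11 10 12 33 33 31 31 30 31 32 11 11 12
90 12 12 31 31 32 32 32 30 13 11 10 12 12 11 12 33 32 31 32 32 31 31 11 11 10
98 12 11 30 31 32 31 34 30 12 11 11 11 11 11 12 32 30 32 32 33 32 31 11 12 54
106 11 13 31 31 32 32 32 29 12 12 10 12 11 13 13 31 34 31 33 31 32 33 12 37 55
114 12 11 31 32 32 31 32 31 12 12 12 12 11 12 11 32 32 31 32 32 31 32 26 56 55
122 14 12 31 32 31 32 31 31 11 12 12 11 12 12 12 32 32 32 31 31 31 30 26 55 56
130 12 11 30 31 32 31 33 31 11 10 11 11 13 11 12 32 32 33 32 31 33 30 11 55 54
138 12 11 33 31 32 32 32 31 11 12 12 12 12 11 11 31 32 33 32 31 31 11 12 45 55
146 10 11 33 32 32 32 31 31 10 13 12 13 11 12 13 32 31 33 32 30 31 11 11 20 55
154 13 13 31 36 36 35 33 32 11 12 12 10 13 12 13 31 30 31 30 31 31 11 10 12 11
162 11 12 31 33 32 31 32 32 11 12 22 22 21 21 20 20 23 22 22 21 29 12 11 12 11
170 12 12 31 31 31 31 31 31 13 12 21 23 22 21 22 22 22 21 21 21 22 13 13 11 11
178 11 11 11 10 11 13 12 10 12 11 12 12 12 12 12 11 11 385 12 11 10 12 11 12 11
186 11 11 13 12 11 11 11 11 12 12 12 12 12 11 12 11 13 11 13 10 11 11 11 12 12
```

View pics/c2.png

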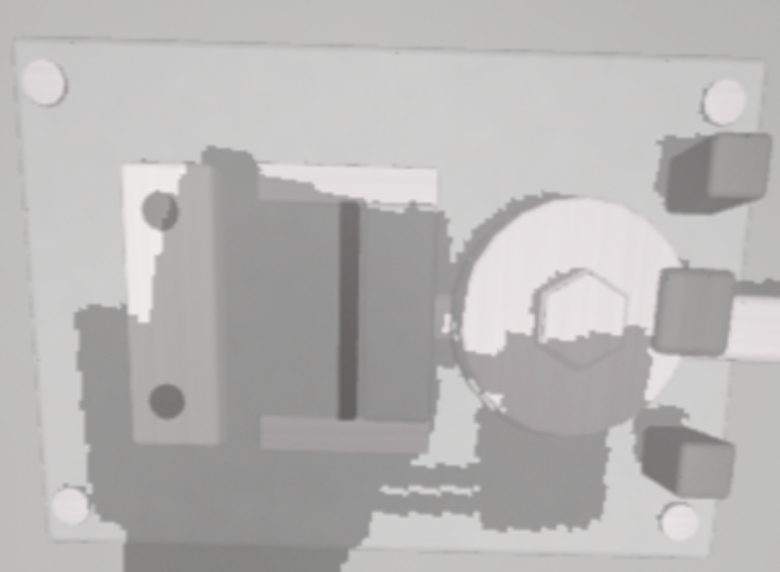

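```bash
cat > meas.py <<'E'
from h import *
p=cv2.imread("pics/w1.png"); C=np.load("pics/w1C.npy")
i=dict(env.camera_info("wrist")); i["T"]=np.load("pics/w1T.npy")
g=lambda a,b,z: onz(i,170+a/2.6,b/2.6,z)[:2]
cor=[g(14,40,.012),g(763,60,.012),g(709,555,.012),g(50,540,.012)]
print([np.linalg.norm(cor[a]-cor[b]).round(4) for a,b in [(0,1),(1,2),(2,3),(3,0)]])
o=np.mean(cor,0); yv=cor[0]+cor[3]-cor[1]-cor[2]; y=yv/np.linalg.norm(yv); x=np.array([y[1],-y[0]])
print("origin",o,"x yaw",np.degrees(np.arctan2(x[1],x[0])))
def t(n,a,b,z): q=g(a,b,z)-o; print(n,(np.r_[x@q,y@q]*1000).round(1),g(a,b,z).round(4))
for k in [("spindle",583,320,.071),("fence faceT",215,165,.032),("fence faceB",219,443,.032),("fence backT",123,165,.032),("fence backB",135,443,.032),
 ("guide+ L",259,165,.022),("guide+ L in",259,200,.022),("guide+ R",437,170,.022),("guide- L",261,450,.022),("guide- L in",261,416,.022),("guide- R",428,453,.022),("padT",340,203,.032),("padB",338,418,.032),("padbackT",360,203,.032),("jawbackT",440,210,.032),("lev",760,325,.056)]: t(*k)
q=onz(i,553,130,.116)[:2];print("knobtop",q,x@(q-o),y@(q-o))
E
python3 meas.py
```

```text
[np.float64(0.2456), np.float64(0.1665), np.float64(0.2466), np.float64(0.1669)]
origin [ 0.54595013 -0.05248337] x yaw 7.223779960435264
spindle [ -0.  -59.6] [ 0.5534 -0.1117]
fence faceT [44.7 54.7] [0.5834 0.0074]
fence faceB [-43.5  55.7] [ 0.4958 -0.0027]
fence backT [44.  84.1] [0.5791 0.0365]
fence backB [-44.2  84.6] [0.4915 0.0259]
guide+ L [46.3 41.9] [ 0.5866 -0.0051]
guide+ L in [35.6 42.1] [ 0.576  -0.0062]
guide+ R [ 46.2 -16.6] [ 0.5938 -0.0631]
guide- L [-46.8  42.6] [ 0.4941 -0.0161]
guide- L in [-35.   42.4] [ 0.5059 -0.0148]
guide- R [-46.5 -16.6] [ 0.5019 -0.0748]
padT [34.3 14.7] [ 0.5782 -0.0336]
padB [-34.   14.8] [ 0.5103 -0.0421]
padbackT [34.5  8.2] [ 0.5791 -0.04  ]
jawbackT [ 33.  -17.6] [ 0.5809 -0.0658]
lev [  -0.2 -117.2] [ 0.5605 -0.1688]
knobtop [ 0.56379659 -0.20864965] -0.0019323229972420712 -0.15717082037247407
```

```bash
python3 -m inch '[[[1,-3,-48,0,0,0,-0.074],[1,-3,-48,0,0,0,0],[1,-3,-48,0,0,0,0],[1,-3,-48,0,0,0,0],[1,-3,-48,0,0,0,0]]]'; python3 -m inch '[[[1,-3,-48,0,0,0,0],[1,-3,-48,0,0,0,0],[1,-3,-40,0,0,0,0],[1,0,0,0,0,0,0],[1,0,0,0,0,0,0]]]';  python3 - <<'E'
from h import *
print(env.get_obs()["eef_pos"],env.get_obs()["tool_rot"]); i=env.camera_info("wrist"); p,d=env.get_image("wrist"); p=p[:,:,::-1].copy()
cv2.imwrite("pics/w2.png",p); C=cloud(i,d); np.save("pics/w2C.npy",C)
E
```

```text
clock: 2.0
eef_pos: [0.4038, 0.1558, 0.1872]
tool_rot: [[0.977, 0.211, 0.0], [0.211, -0.977, -0.001], [0.0, 0.001, -1.0]]
wrist_force: [1.0, 0.1, 0.1]
opening: 0.087
clock: 2.5
eef_pos: [0.3668, 0.2859, 0.187]
tool_rot: [[0.977, 0.214, -0.0], [0.214, -0.977, -0.001], [-0.001, 0.001, -1.0]]
wrist_force: [0.5, -0.4, 0.5]
opening: 0.0871
[0.36680962 0.28592585 0.18703628] [[ 9.76767707e-01  2.14300597e-01 -3.16209471e-04]
 [ 2.14300100e-01 -9.76767167e-01 -1.16999107e-03]
 [-5.59592814e-04  1.07504577e-03 -9.99999266e-01]]
```

View pics/w2.png

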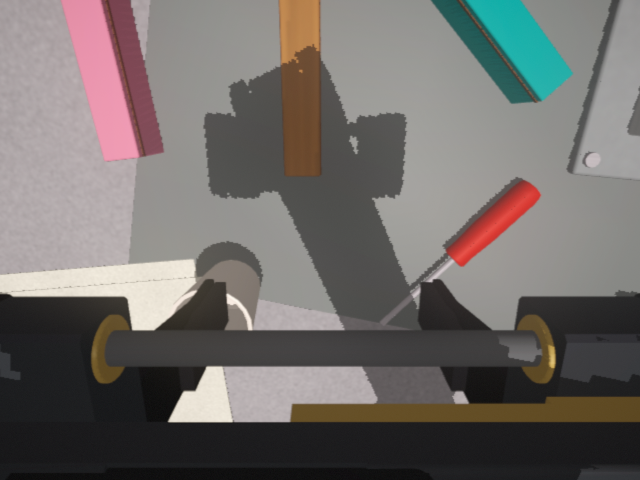

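The rail's top face runs from (303,175), its near end, out past the top edge at (300,0). I'll fit its axis and its near end.

```bash
cat > rail.py <<'E'
from h import *
def fit(name,ztop):
    p=cv2.imread(f"pics/{name}.png"); C=np.load(f"pics/{name}C.npy"); hsv=cv2.cvtColor(p,cv2.COLOR_BGR2HSV)
    m=(abs(hsv[...,0].astype(int)-14)<5)&(hsv[...,1]>100)&(abs(C[...,2]-ztop)<.006); m[290:]=0
    n,l,s,c=cv2.connectedComponentsWithStats(m.astype(np.uint8)); k=1+np.argmax(s[1:,4]); P=C[l==k]
    r=cv2.minAreaRect((P[:,:2]*1000).astype(np.float32)); print(s[k],np.median(P[:,2]),r); return P,r
if __name__=="__main__":
    P,r=fit("w2",.055); print(cv2.boxPoints(r))
    o=env.get_obs()["eef_pos"]; R=env.get_obs()["tool_rot"]
    box=cv2.boxPoints(r)/1000; near=box[np.argsort(np.linalg.norm(box-o[:2],axis=1))[:2]].mean(0); far=box[np.argsort(np.linalg.norm(box-o[:2],axis=1))[2:]].mean(0)
    u=(far-near)/np.linalg.norm(far-near); c=near+.07*u; print("centre",c,"yaw",np.degrees(np.arctan2(u[1],u[0])))
    print("shift tool mm",R[:2,:2].T@(c-o[:2])*1000)
E
python3 rail.py
```

```text
[ 279    0   42  176 6614] 0.05507519083745249 ((460.847412109375, 324.1424560546875), (131.0459747314453, 30.339555740356445), 12.5963716506958)
[[393.59326 324.65778]
 [400.20978 295.04846]
 [528.10156 323.62714]
 [521.48505 353.23645]]
centre [0.46521667 0.3251188 ] yaw 12.596349
shift tool mm [104.13777695 -18.64310976]
```

```bash
python3 -m inch '[[[1,35,-6,0,0,0,0],[1,35,-6,0,0,0,0],[1,34,-6.6,0,0,0,-0.004],[1,0,0,30,0,0,0],[1,0,0,30,0,0,0]]]';python3 -m inch '[[[1,0,0,0,0,0,0],[1,0,0,0,0,0,0]]]'
```

```text
clock: 3.05
eef_pos: [0.4667, 0.3249, 0.1254]
tool_rot: [[0.977, 0.213, -0.001], [0.213, -0.977, -0.0], [-0.001, 0.0, -1.0]]
wrist_force: [0.0, -0.2, 0.1]
opening: 0.0871
clock: 3.25
eef_pos: [0.4651, 0.3251, 0.127]
tool_rot: [[0.977, 0.215, -0.001], [0.215, -0.977, -0.002], [-0.001, 0.001, -1.0]]
wrist_force: [1.1, -0.8, -0.1]
opening: 0.0867
```

Exactly over the centre, so I'll descend 95 mm to tips at z≈0.032.

```bash
python3 -m inch '[[[1,0,0,35,0,0,0],[1,0,0,30,0,0,0],[1,0,0,20,0,0,0],[1,0,0,10,0,0,0],[1,0,0,0,0,0,0]]]';python3 -m inch '[[[0,0,0,0,0,0,0],[0,0,0,0,0,0,0],[0,0,0,0,0,0,0],[0,0,0,0,0,0,0],[0,0,0,0,0,0,0]]]'; python3 -m inch '[[[0,0,0,0,0,0,0],[0,0,0,0,0,0,0],[0,0,0,0,0,0,0]]]'
```

```text
clock: 3.75
eef_pos: [0.4649, 0.3263, 0.0326]
tool_rot: [[0.976, 0.216, 0.0], [0.216, -0.976, -0.001], [0.0, 0.001, -1.0]]
wrist_force: [-0.3, 1.3, -0.6]
opening: 0.0871
clock: 4.25
eef_pos: [0.4645, 0.3271, 0.0326]
tool_rot: [[0.976, 0.217, 0.0], [0.217, -0.976, -0.0], [0.0, 0.0, -1.0]]
wrist_force: [-0.1, -0.6, 0.2]
opening: 0.0548
clock: 4.55
eef_pos: [0.4643, 0.327, 0.0322]
tool_rot: [[0.976, 0.217, -0.0], [0.217, -0.976, -0.0], [-0.0, 0.0, -1.0]]
wrist_force: [0.7, 0.5, -0.1]
opening: 0.0308
```

```bash
python3 -m inch '[[[0,0,0,0,0,0,0],[0,0,0,-25,0,0,0],[0,0,0,-40,0,0,0],[0,0,0,-35,0,0,0],[0,0,0,0,0,0,0]]]';python3 -m inch '[[[0,0,44,0,0,0,0],[0,0,44,0,0,0,0],[0,0,44,0,0,0,0],[0,0,44,0,0,0,0],[0,0,44,0,0,0,0]]]'; python3 -m inch '[[[0,0,44,0,0,0,0],[0,0,44,0,0,0,0],[0,1,42,0,0,0,0],[0,0,0,0,0,0,0.097],[0,0,0,0,0,0,0]]]'; python3 -m inch '[[[0,0,0,0,0,0,0],[0,0,0,0,0,0,0]]]'
```

```text
clock: 5.05
eef_pos: [0.4667, 0.3297, 0.1372]
tool_rot: [[0.976, 0.217, 0.007], [0.217, -0.976, 0.004], [0.008, -0.003, -1.0]]
wrist_force: [0.3, 0.3, -0.4]
opening: 0.0008
clock: 5.55
eef_pos: [0.5119, 0.1102, 0.1318]
tool_rot: [[0.976, 0.217, -0.0], [0.217, -0.976, -0.001], [-0.0, 0.001, -1.0]]
wrist_force: [0.2, 0.5, -0.2]
opening: 0.0006
clock: 6.05
eef_pos: [0.541, -0.016, 0.1315]
tool_rot: [[0.993, 0.118, -0.001], [0.118, -0.993, 0.0], [-0.001, -0.001, -1.0]]
wrist_force: [-0.8, 0.7, -0.5]
opening: 0.0003
clock: 6.25
eef_pos: [0.5409, -0.0128, 0.1322]
tool_rot: [[0.992, 0.126, -0.0], [0.126, -0.992, -0.0], [-0.0, -0.0, -1.0]]
wrist_force: [0.8, -0.1, 0.2]
opening: 0.0005
```

The opening reads 0.5 mm, so the rail wasn't held. I'll look.

```bash
python3 - <<'E'
from h import *
p,d=env.get_image("top"); p=p[:,:,::-1].copy(); i=env.camera_info("top"); np.save("pics/t1C.npy",cloud(i,d)); cv2.imwrite("pics/t1.png",p)
E
```

```text
(no output)
```

View pics/t1.png

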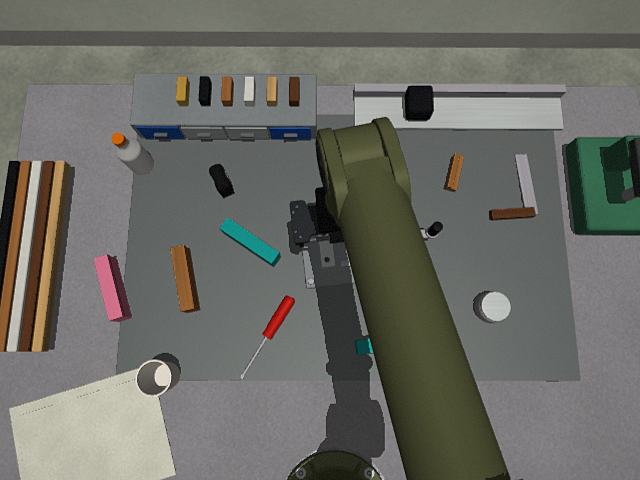

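The rail hasn't moved (185,278); the fingers were still closing when I lifted. I'll go back, re-grip and wait for the opening to settle.

```bash
python3 - <<'E'
import rail,cv2
from h import *
p=cv2.imread("pics/t1.png");C=np.load("pics/t1C.npy"); h=cv2.cvtColor(p,cv2.COLOR_BGR2HSV)
m=(abs(h[...,0].astype(int)-14)<5)&(h[...,1]>110)&(abs(C[...,2]-.055)<.007);m[:,:140]=0;m[:,220:]=0;m[:220]=0;m[330:]=0
print(cv2.minAreaRect((C[m][:,:2]*1000).astype(np.float32)))
E
python3 -m inch '[[[1,0,0,0,0,0,-0.097],[1,0,-44,0,0,0,0],[1,0,-44,0,0,0,0],[1,0,-44,0,0,0,0],[1,0,-44,0,0,0,0]]]'; python3 -m inch '[[[1,0,-44,0,0,0,0],[1,0,-44,0,0,0,0],[1,0,-44,0,0,0,0],[1,-1,-42,0,0,0,0],[1,0,0,0,0,0,0]]]'; python3 -m inch '[[[1,0,0,0,0,0,0],[1,0,0,0,0,0,0]]]'
```

```text
((463.7287902832031, 323.9214172363281), (140.9007568359375, 31.168899536132812), 12.624460220336914)
clock: 6.8
eef_pos: [0.5023, 0.1596, 0.1325]
tool_rot: [[0.976, 0.219, 0.001], [0.219, -0.976, -0.001], [0.001, 0.001, -1.0]]
wrist_force: [1.0, 0.2, -0.7]
opening: 0.0327
clock: 7.3
eef_pos: [0.4591, 0.3358, 0.1331]
tool_rot: [[0.973, 0.231, -0.001], [0.231, -0.973, 0.005], [-0.0, -0.005, -1.0]]
wrist_force: [-0.5, 1.2, -0.4]
opening: 0.0726
clock: 7.5
eef_pos: [0.4646, 0.3262, 0.132]
tool_rot: [[0.976, 0.217, 0.0], [0.217, -0.976, -0.001], [-0.0, 0.001, -1.0]]
wrist_force: [0.4, -0.3, 0.0]
opening: 0.0846
```

```bash
python3 -m inch '[[[1,0,0,35,0,0,0],[1,0,0,30,0,0,0],[1,0,0,26,0,0,0],[1,0,0,10,0,0,0],[1,0,0,0,0,0,0]]]';python3 -m inch '[[[0,0,0,0,0,0,0],[0,0,0,0,0,0,0],[0,0,0,0,0,0,0],[0,0,0,0,0,0,0],[0,0,0,0,0,0,0]]]'; python3 -m inch '[[[0,0,0,0,0,0,0],[0,0,0,0,0,0,0],[0,0,0,0,0,0,0],[0,0,0,0,0,0,0],[0,0,0,0,0,0,0]]]';python3 -m inch '[[[0,0,0,0,0,0,0],[0,0,0,0,0,0,0]]]'
```

```text
clock: 8.0
eef_pos: [0.4643, 0.325, 0.0301]
tool_rot: [[0.977, 0.215, -0.002], [0.215, -0.977, -0.002], [-0.002, 0.001, -1.0]]
wrist_force: [0.1, -0.6, 0.1]
opening: 0.0873
clock: 8.5
eef_pos: [0.4646, 0.3272, 0.0317]
tool_rot: [[0.976, 0.217, 0.001], [0.217, -0.976, 0.0], [0.001, 0.0, -1.0]]
wrist_force: [0.8, -0.8, -0.7]
opening: 0.0552
clock: 9.0
eef_pos: [0.4643, 0.327, 0.0312]
tool_rot: [[0.976, 0.217, -0.0], [0.217, -0.976, -0.0], [-0.0, 0.0, -1.0]]
wrist_force: [-2.0, 0.6, -0.1]
opening: 0.0149
clock: 9.2
eef_pos: [0.4643, 0.327, 0.0312]
tool_rot: [[0.976, 0.217, -0.0], [0.217, -0.976, -0.0], [-0.0, 0.0, -1.0]]
wrist_force: [-0.0, -0.2, -0.4]
opening: 0.0028
```

```bash
python3 - <<'E'
from h import *
for n in ["side","wrist","top"]:
    p,d=env.get_image(n); p=p[:,:,::-1].copy(); i=env.camera_info(n); np.save(f"pics/{n}2C.npy",cloud(i,d)); cv2.imwrite(f"pics/{n}2.png",p)
    print(n,proj(i,env.get_obs()["eef_pos"]))
    if n=="side": crop(p,170,100,400,280,3,"side2c.png")
E
```

```text
side (np.float64(274.83121802241664), np.float64(198.9197153216088))
wrist (np.float64(322.5298094013258), np.float64(272.397667545038))
top (np.float64(183.68116715845488), np.float64(278.4969805811406))
```

View pics/side2c.png

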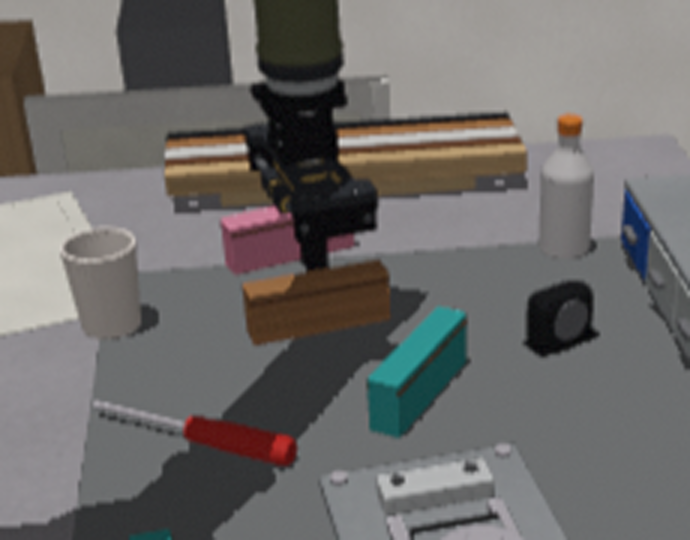

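View pics/wrist2.png

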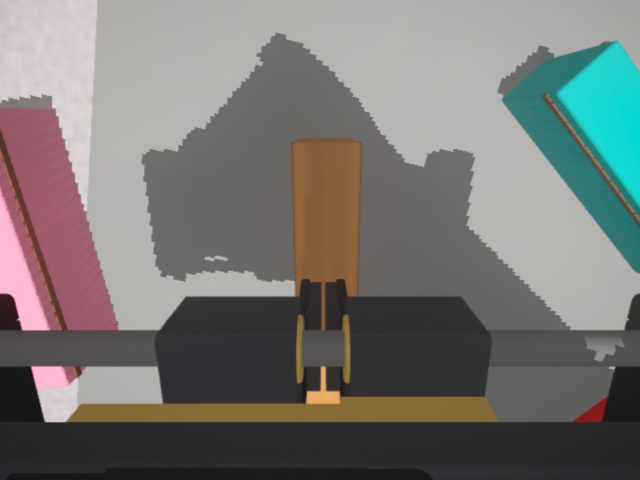

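View pics/top2.png

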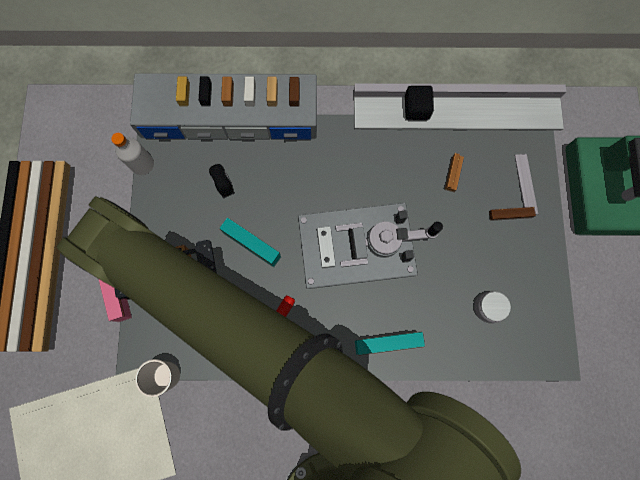

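```bash
python3 - <<'E'
from h import *
for n in ["wrist","side","top"]:
    C=np.load(f"pics/{n}2C.npy"); p=cv2.imread(f"pics/{n}2.png"); T=env.get_obs(); R=T["tool_rot"]; L=(C-T["eef_pos"])@R*1000
    dark=p.max(2)<60
    k=dark&(abs(L[...,0])<15)&(abs(L[...,1])<25)&(L[...,2]>-60)
    P=L[k]; print(n,len(P), P[np.argsort(-P[:,2])][:12].round(0).tolist() if len(P) else "")
C=np.load("pics/wrist2C.npy")
for v in range(260,330,6): print(v,[(C[v,u]*1000).round(0).tolist() for u in (308,325,342)])
i=env.camera_info("wrist"); print(i["T"].round(3))
C=np.load("pics/side2C.npy")
print("side",[(C[v,276]*1000).round(0).tolist() for v in range(170,206,3)])
E
```

```text
wrist 999 [[9.0, -5.0, -35.0], [9.0, 4.0, -35.0], [9.0, 3.0, -36.0], [11.0, -8.0, -36.0], [11.0, 8.0, -36.0], [9.0, -3.0, -36.0], [9.0, -4.0, -36.0], [9.0, 6.0, -36.0], [9.0, -2.0, -36.0], [9.0, -3.0, -36.0], [11.0, 7.0, -36.0], [9.0, -6.0, -36.0]]
side 95 [[10.0, 23.0, 34.0], [-0.0, 16.0, 32.0], [4.0, 24.0, 32.0], [5.0, 21.0, 31.0], [-5.0, 23.0, 31.0], [-2.0, 24.0, 31.0], [-4.0, 18.0, 31.0], [-8.0, 23.0, 30.0], [10.0, 24.0, 30.0], [14.0, 21.0, 29.0], [-11.0, 23.0, 29.0], [-14.0, 23.0, 29.0]]
top 0 
260 [[478.0, 337.0, 54.0], [480.0, 329.0, 55.0], [482.0, 321.0, 55.0]]
266 [[475.0, 336.0, 55.0], [477.0, 329.0, 55.0], [479.0, 321.0, 55.0]]
272 [[472.0, 336.0, 55.0], [474.0, 328.0, 55.0], [476.0, 320.0, 55.0]]
278 [[470.0, 335.0, 56.0], [471.0, 327.0, 55.0], [473.0, 319.0, 55.0]]
284 [[474.0, 335.0, 73.0], [474.0, 328.0, 69.0], [477.0, 321.0, 73.0]]
290 [[474.0, 335.0, 79.0], [474.0, 328.0, 76.0], [477.0, 322.0, 79.0]]
296 [[474.0, 335.0, 84.0], [473.0, 328.0, 80.0], [476.0, 322.0, 84.0]]
302 [[474.0, 335.0, 89.0], [474.0, 328.0, 87.0], [476.0, 322.0, 89.0]]
308 [[473.0, 334.0, 92.0], [473.0, 328.0, 91.0], [477.0, 322.0, 96.0]]
314 [[473.0, 334.0, 98.0], [471.0, 327.0, 91.0], [477.0, 322.0, 100.0]]
320 [[473.0, 334.0, 102.0], [468.0, 327.0, 90.0], [477.0, 323.0, 105.0]]
326 [[472.0, 334.0, 105.0], [474.0, 328.0, 105.0], [496.0, 329.0, 144.0]]
[[ 0.217 -0.935 -0.279  0.541]
 [-0.976 -0.208 -0.062  0.344]
 [ 0.     0.286 -0.958  0.229]
 [ 0.     0.     0.     1.   ]]
side [[470.0, 237.0, 166.0], [469.0, 240.0, 156.0], [469.0, 239.0, 148.0], [468.0, 236.0, 140.0], [471.0, 322.0, 88.0], [470.0, 321.0, 80.0], [470.0, 320.0, 70.0], [469.0, 333.0, 54.0], [468.0, 314.0, 54.0], [468.0, 312.0, 46.0], [467.0, 313.0, 35.0], [466.0, 313.0, 25.0]]
```

The wrist depth and the side view both put the fingertips at z≈0.066, while the reported TCP is at 0.031. So the real tips sit about 35 mm behind the reported TCP, and the fingers closed above the rail. I'll trust the cameras, open, and go that much lower while watching the force.

```bash
python3 -m inch '[[[1,0,0,0,0,0,0],[1,0,0,0,0,0,0],[1,0,0,0,0,0,0],[1,0,0,0,0,0,0],[1,0,0,0,0,0,0]]]';python3 -m inch '[[[1,0,0,0,0,0,0],[1,0,0,0,0,0,0],[1,0,0,0,0,0,0]]]'; python3 - <<'E'
from h import *
i=env.camera_info("wrist"); o=env.get_obs();p,d=env.get_image("wrist"); C=cloud(i,d); L=(C-o["eef_pos"])@o["tool_rot"]*1000
cv2.imwrite("pics/w3.png",p[:,:,::-1])
for v in range(270,300,4): print(v,[L[v,u].round(0).tolist() for u in (200,215,225,425,435,450)])
E
```

```text
clock: 9.85
eef_pos: [0.4644, 0.327, 0.0313]
tool_rot: [[0.976, 0.217, -0.0], [0.217, -0.976, -0.0], [-0.0, 0.0, -1.0]]
wrist_force: [-0.1, -0.5, 0.2]
opening: 0.033
clock: 10.15
eef_pos: [0.4644, 0.327, 0.0313]
tool_rot: [[0.976, 0.217, -0.0], [0.217, -0.976, -0.0], [-0.0, 0.0, -1.0]]
wrist_force: [-0.3, -0.5, -0.2]
opening: 0.0566
270 [[-10.0, -76.0, 30.0], [-11.0, -67.0, 31.0], [-11.0, -61.0, 31.0], [-10.0, 63.0, 30.0], [-11.0, 70.0, 31.0], [-10.0, 79.0, 30.0]]
274 [[-13.0, -76.0, 30.0], [-13.0, -67.0, 31.0], [-13.0, -61.0, 30.0], [-13.0, 64.0, 31.0], [-13.0, 70.0, 31.0], [-13.0, 79.0, 29.0]]
278 [[-16.0, -76.0, 30.0], [-16.0, -67.0, 30.0], [-16.0, -61.0, 30.0], [-17.0, 65.0, 32.0], [-16.0, 71.0, 31.0], [-16.0, 80.0, 31.0]]
282 [[-19.0, -77.0, 31.0], [-19.0, -68.0, 31.0], [-18.0, -61.0, 30.0], [-19.0, 64.0, 31.0], [-18.0, 71.0, 30.0], [-19.0, 80.0, 30.0]]
286 [[-21.0, -77.0, 30.0], [-21.0, -68.0, 30.0], [-21.0, -61.0, 31.0], [-21.0, 64.0, 29.0], [-21.0, 71.0, 30.0], [-22.0, 80.0, 31.0]]
290 [[-24.0, -77.0, 30.0], [-25.0, -68.0, 32.0], [-24.0, -62.0, 31.0], [-24.0, 65.0, 32.0], [-24.0, 71.0, 30.0], [-24.0, 81.0, 31.0]]
294 [[-27.0, -78.0, 31.0], [-26.0, -68.0, 29.0], [-26.0, -62.0, 30.0], [-27.0, 65.0, 31.0], [-27.0, 71.0, 31.0], [-26.0, 81.0, 30.0]]
298 [[-29.0, -78.0, 30.0], [-29.0, -68.0, 30.0], [-29.0, -62.0, 29.0], [-30.0, 65.0, 32.0], [-30.0, 71.0, 30.0], [-30.0, 81.0, 31.0]]
```

View pics/w3.png

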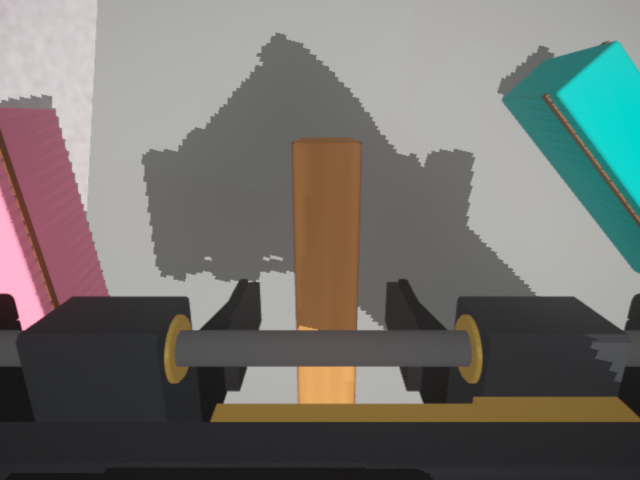

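The rail (columns 295–358) lies centred between the fingers (260 and 387).

```bash
python3 -m inch '[[[1,0,0,0,0,0,0],[1,0,0,0,0,0,0],[1,0,0,10,0,0,0],[1,0,0,10,0,0,0],[1,0,0,0,0,0,0]]]';python3 -m inch '[[[1,0,0,7,0,0,0],[1,0,0,6,0,0,0],[0,0,0,0,0,0,0],[0,0,0,0,0,0,0],[0,0,0,0,0,0,0]]]';python3 -m inch '[[[0,0,0,0,0,0,0],[0,0,0,0,0,0,0],[0,0,0,0,0,0,0],[0,0,0,0,0,0,0],[0,0,0,0,0,0,0]]]';python3 -m inch '[[[0,0,0,0,0,0,0],[0,0,0,0,0,0,0],[0,0,0,0,0,0,0]]]'
```

```text
clock: 10.7
eef_pos: [0.4631, 0.3258, 0.0092]
tool_rot: [[0.976, 0.217, -0.003], [0.217, -0.976, -0.002], [-0.003, 0.001, -1.0]]
wrist_force: [-0.5, 0.2, -1.1]
opening: 0.0863
clock: 11.2
eef_pos: [0.4645, 0.3272, -0.0015]
tool_rot: [[0.976, 0.217, 0.0], [0.217, -0.976, 0.0], [0.0, -0.0, -1.0]]
wrist_force: [-1.2, -0.3, -0.2]
opening: 0.0703
clock: 11.7
eef_pos: [0.4644, 0.3268, -0.0017]
tool_rot: [[0.976, 0.217, 0.0], [0.217, -0.976, -0.001], [-0.0, 0.001, -1.0]]
wrist_force: [0.1, -2.8, 1.3]
opening: 0.0312
clock: 12.0
eef_pos: [0.4645, 0.3266, -0.0018]
tool_rot: [[0.976, 0.217, 0.0], [0.217, -0.976, -0.001], [-0.0, 0.001, -1.0]]
wrist_force: [-0.8, -1.9, 1.1]
opening: 0.0297
```

```bash
python3 -m inch '[[[0,0,0,-20,0,0,0],[0,0,0,-35,0,0,0],[0,0,0,-35,0,0,0],[0,0,0,-10,0,0,0],[0,0,0,0,0,0,0]]]';python3 -m inch '[[[0,0,40,0,0,0,0],[0,0,40,0,0,0,0],[0,0,40,0,0,0,0],[0,0,40,0,0,0,0],[0,0,40,0,0,0,0]]]'; python3 -m inch '[[[0,0,40,0,0,0,0],[0,0,40,0,0,0,0],[0,0,40,0,0,0,0],[0,1,30,0,0,0,0],[0,0,0,0,0,0,0.095]]]'; python3 -m inch '[[[0,0,0,0,0,0,0],[0,0,0,0,0,0,0],[0,0,0,0,0,0,0]]]'; python3 - <<'E'
from h import *
o=env.get_obs();i=env.camera_info("wrist"); p,d=env.get_image("wrist"); C=cloud(i,d); np.save("pics/w4C.npy",C); np.save("pics/w4T.npy",i["T"])
cv2.imwrite("pics/w4.png",p[:,:,::-1]); print(o["eef_pos"])
p,d=env.get_image("side"); cv2.imwrite("pics/s4.png",p[:,:,::-1])
E
```

```text
clock: 12.5
eef_pos: [0.4651, 0.3277, 0.0993]
tool_rot: [[0.976, 0.217, 0.002], [0.217, -0.976, 0.001], [0.002, -0.001, -1.0]]
wrist_force: [-0.5, -0.4, -3.0]
opening: 0.0294
clock: 13.0
eef_pos: [0.5064, 0.1295, 0.0961]
tool_rot: [[0.976, 0.217, -0.003], [0.217, -0.976, -0.001], [-0.003, -0.0, -1.0]]
wrist_force: [1.2, -0.1, -2.7]
opening: 0.03
clock: 13.5
eef_pos: [0.5405, -0.0213, 0.0954]
tool_rot: [[0.994, 0.113, -0.004], [0.113, -0.994, -0.001], [-0.004, 0.001, -1.0]]
wrist_force: [-0.1, -0.0, -3.2]
opening: 0.03
clock: 13.8
eef_pos: [0.5405, -0.0132, 0.0976]
tool_rot: [[0.992, 0.127, -0.001], [0.127, -0.992, 0.0], [-0.001, -0.0, -1.0]]
wrist_force: [0.7, -0.2, -2.1]
opening: 0.03
[ 0.54052635 -0.01315522  0.09757185]
```

View pics/w4.png

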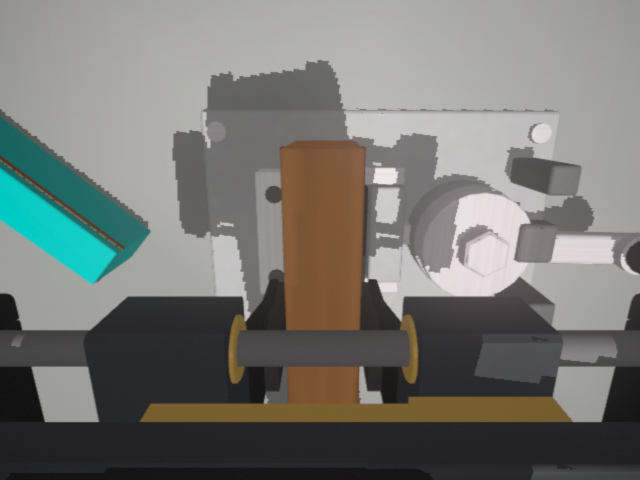

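View pics/s4.png

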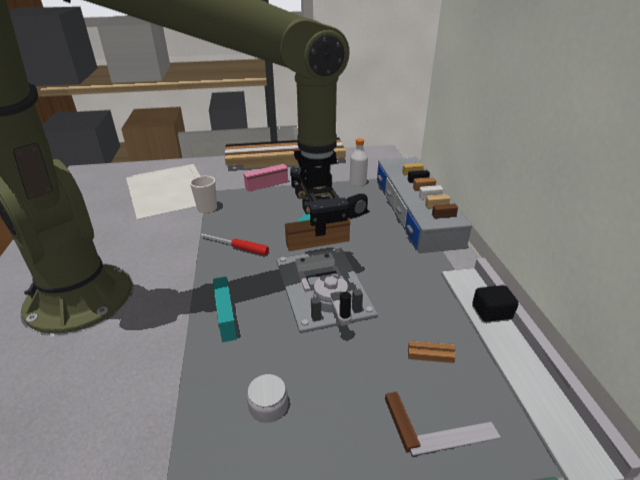

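```bash
python3 - <<'E'
import rail
from h import *
P,r=rail.fit("w4",.154); b=cv2.boxPoints(r)/1000; o=env.get_obs()["eef_pos"]
b=b[np.argsort(b[:,0])]; far=b[2:].mean(0); near=b[:2].mean(0); u=(far-near)/np.linalg.norm(far-near)
print("yaw",np.degrees(np.arctan2(u[1],u[0])),"far",far,"centre",far-.07*u, "tcp",o)
i=dict(env.camera_info("wrist"));
p=cv2.imread("pics/w4.png")
for n,a,bb,z in [("platefarL",205,110,.012),("platefarR",557,112,.012),("boltL",216,131,.015),("boltR",541,133,.015),("fence back far",257,170,.032),("spindle",487,253,.071),("hole",274,194,.032)]: print(n,onz(i,a,bb,z)[:2].round(4))
i1=dict(i); i1["T"]=np.load("pics/w1T.npy")
for n,a,bb,z in [("platefarL",175.4,15.4,.012),("platefarR",463.5,23,.012),("boltL",170+44/2.6,81/2.6,.015),("boltR",170+724/2.6,102/2.6,.015),("fence back far",170+123/2.6,165/2.6,.032),("spindle",170+583/2.6,320/2.6,.071),("hole",170+160/2.6,210/2.6,.032)]: print("w1",n,onz(i1,a,bb,z)[:2].round(4))
E
```

```text
[  280   146    85   144 11442] 0.15460946037128015 ((581.5512084960938, -8.123123168945312), (56.735877990722656, 30.88958168029785), 7.411061763763428)
yaw 7.4110484 far [ 0.6096822  -0.00446403] centre [ 0.540267  -0.0134931] tcp [ 0.54093424 -0.0134307   0.09802098]
platefarL [0.6154 0.0775]
platefarR [ 0.6447 -0.1628]
boltL [0.6026 0.0686]
boltR [ 0.6297 -0.1543]
fence back far [0.5819 0.0359]
spindle [ 0.5553 -0.1117]
hole [0.5672 0.0232]
w1 platefarL [0.6133 0.0799]
w1 platefarR [ 0.644  -0.1638]
w1 boltL [0.6022 0.0685]
w1 boltR [ 0.6292 -0.1533]
w1 fence back far [0.5791 0.0365]
w1 spindle [ 0.5534 -0.1117]
w1 hole [0.5674 0.0237]
```

```bash
python3 -m inch '[[[0,1.8,2.7,0,0,0,0.005],[0,0,0,25,0,0,0],[0,0,0,25,0,0,0],[0,0,0,10,0,0,0],[0,0,0,0,0,0,0]]]';python3 -m inch '[[[0,0,0,0,0,0,0],[0,0,0,0,0,0,0]]]';python3 - <<'E'
from h import *
print(env.get_obs()["eef_pos"],env.get_obs()["wrist_force"])
p,d=env.get_image("side"); p=p[:,:,::-1].copy(); crop(p,260,190,400,340,4,"s5.png")
i=env.camera_info("wrist");p,d=env.get_image("wrist");np.save("pics/w5C.npy",cloud(i,d)); cv2.imwrite("pics/w5.png",p[:,:,::-1])
E
```

```text
clock: 14.4
eef_pos: [0.5422, -0.0168, 0.0371]
tool_rot: [[0.993, 0.119, -0.003], [0.119, -0.993, 0.0], [-0.003, -0.001, -1.0]]
wrist_force: [0.3, 0.4, -2.2]
opening: 0.0299
clock: 14.6
eef_pos: [0.5446, -0.0168, 0.0396]
tool_rot: [[0.993, 0.119, 0.002], [0.119, -0.993, -0.0], [0.002, 0.001, -1.0]]
wrist_force: [0.1, -0.1, -1.9]
opening: 0.0301
[ 0.54459205 -0.01677149  0.03962175] [ 0.08386952 -0.11474117 -1.88741575]
```

View pics/s5.png

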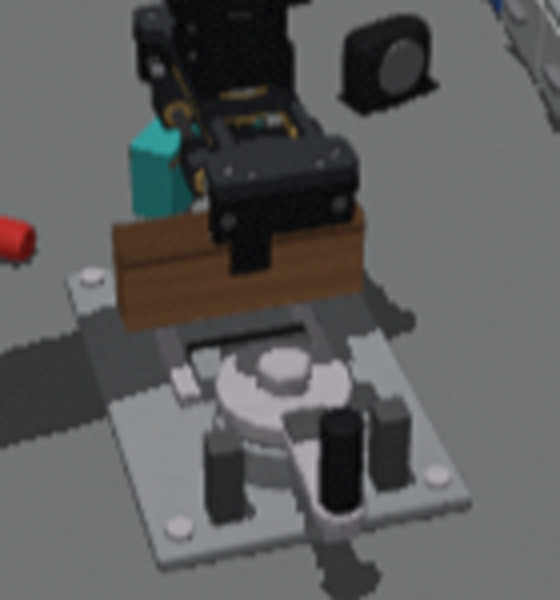

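View pics/w5.png

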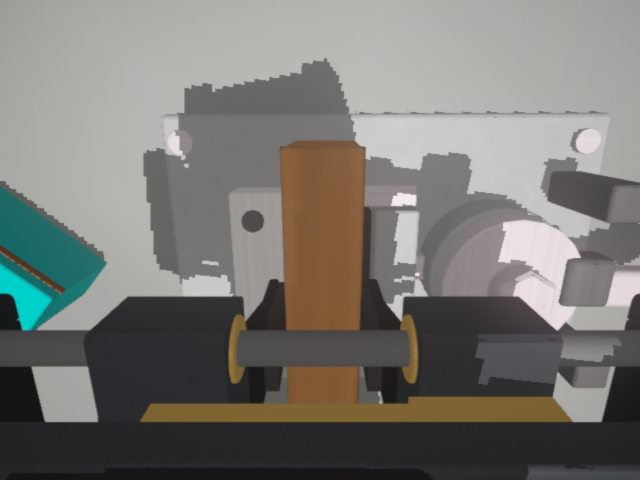

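```bash
python3 -m inch '[[[0,0,0,0,0,0,0],[0,0,0,0,0,0,0]]]'; python3 - <<'E'
import rail
from h import *
P,r=rail.fit("w5",.096); b=cv2.boxPoints(r)/1000
b=b[np.argsort(b[:,0])]; far=b[2:].mean(0); near=b[:2].mean(0); u=(far-near)/np.linalg.norm(far-near)
print("yaw",np.degrees(np.arctan2(u[1],u[0])),"far",far,"centre",far-.07*u)
i=dict(env.camera_info("wrist"));
A=lambda n,a,bb,z:print(n,onz(i,a,bb,z)[:2].round(4))
A("boltL",179,142,.015);A("boltR",587,141,.015);A("fenceback far",232,189,.032);A("fence back lower",237,290,.032);A("jaw back far",417,210,.032);A("plL",163,115,.012);A("plR",608,114,.012);A("hole",252,220,.032)
E
```

```text
clock: 14.9
eef_pos: [0.5436, -0.017, 0.0387]
tool_rot: [[0.993, 0.118, 0.001], [0.118, -0.993, -0.0], [0.001, 0.001, -1.0]]
wrist_force: [0.4, -1.6, -2.6]
opening: 0.0298
[  280   147    85   143 11402] 0.09673819807614316 ((585.3365478515625, -12.214599609375), (56.73486328125, 30.7601375579834), 6.896905899047852)
yaw 6.8969073 far [ 0.6134987  -0.00880815] centre [ 0.5440052  -0.01721397]
boltL [0.6011 0.0691]
boltR [ 0.6282 -0.153 ]
fenceback far [0.5819 0.0353]
fence back lower [0.5247 0.0294]
jaw back far [ 0.5823 -0.063 ]
plL [0.6142 0.079 ]
plR [ 0.6435 -0.1619]
hole [0.5664 0.0237]
```

```bash
python3 -m inch '[[[0,-1,0,8,0,0,0],[0,0,0,6,0,0,0],[0,0,0,0,0,0,0]]]'; python3 -m inch '[[[0,0,0,5,0,0,0],[0,0,0,3,0,0,0],[0,0,0,0,0,0,0]]]'; python3 -m inch '[[[0,0,0,3,0,0,0],[0,0,0,0,0,0,0]]]'
```

```text
clock: 15.2
eef_pos: [0.5412, -0.0171, 0.0229]
tool_rot: [[0.993, 0.118, -0.002], [0.118, -0.993, 0.0], [-0.002, -0.0, -1.0]]
wrist_force: [-0.4, -0.5, -2.3]
opening: 0.0294
clock: 15.5
eef_pos: [0.542, -0.017, 0.0157]
tool_rot: [[0.993, 0.119, -0.001], [0.119, -0.993, 0.0], [-0.001, -0.0, -1.0]]
wrist_force: [-0.2, -0.2, -1.3]
opening: 0.03
clock: 15.7
eef_pos: [0.5422, -0.017, 0.0131]
tool_rot: [[0.993, 0.118, -0.0], [0.118, -0.993, -0.0], [-0.0, 0.0, -1.0]]
wrist_force: [0.4, 0.3, -2.7]
opening: 0.0301
```

```bash
python3 -m inch '[[[0,0,0,2,0,0,0],[0,0,0,0,0,0,0]]]'; python3 -m inch '[[[0,0,0,1,0,0,0],[0,0,0,0,0,0,0]]]'
```

```text
clock: 15.9
eef_pos: [0.5423, -0.0171, 0.0111]
tool_rot: [[0.993, 0.118, -0.0], [0.118, -0.993, -0.0], [-0.0, 0.0, -1.0]]
wrist_force: [-0.6, 0.9, -2.1]
opening: 0.0297
clock: 16.1
eef_pos: [0.5424, -0.017, 0.0103]
tool_rot: [[0.993, 0.118, -0.0], [0.118, -0.993, -0.0], [-0.0, 0.0, -1.0]]
wrist_force: [-0.5, -0.6, -2.0]
opening: 0.0295
```

```bash
python3 -m inch '[[[0,0,0,1,0,0,0],[0,0,0,0,0,0,0]]]'; python3 -m inch '[[[0,0,0,1,0,0,0],[0,0,0,0,0,0,0]]]'
```

```text
clock: 16.3
eef_pos: [0.5425, -0.0171, 0.0102]
tool_rot: [[0.993, 0.118, -0.0], [0.118, -0.993, -0.001], [-0.0, 0.001, -1.0]]
wrist_force: [-2.5, -0.8, 5.6]
opening: 0.0299
clock: 16.5
eef_pos: [0.5425, -0.0176, 0.0098]
tool_rot: [[0.993, 0.118, -0.0], [0.118, -0.993, -0.002], [-0.001, 0.002, -1.0]]
wrist_force: [-4.8, -1.0, 9.8]
opening: 0.0297
```

Bed contact is at the predicted height (0.0102). I'll ease off and release.

```bash
python3 -m inch '[[[0,0,0,-1.5,0,0,0],[0.6,0,0,0,0,0,0],[0.6,0,0,0,0,0,0],[0.6,0,0,0,0,0,0],[0.6,0,0,0,0,0,0]]]'; python3 -m inch '[[[0.6,0,0,-20,0,0,0],[0.6,0,0,-40,0,0,0],[0.6,0,0,-40,0,0,0],[0.6,0,0,-40,0,0,0],[0.6,0,0,0,0,0,0]]]'
```

```text
clock: 17.0
eef_pos: [0.5424, -0.017, 0.0097]
tool_rot: [[0.993, 0.118, -0.0], [0.118, -0.993, -0.0], [-0.0, 0.0, -1.0]]
wrist_force: [-0.4, -0.9, 0.8]
opening: 0.0496
clock: 17.5
eef_pos: [0.5463, -0.0164, 0.1553]
tool_rot: [[0.993, 0.118, 0.009], [0.118, -0.993, -0.002], [0.009, 0.003, -1.0]]
wrist_force: [0.5, -0.0, -0.7]
opening: 0.0521
```

```bash
python3 - <<'E'
from h import *
o=env.get_obs(); print(o["qpos"],o["eef_pos"])
i=env.camera_info("wrist");p,d=env.get_image("wrist");C=cloud(i,d);np.save("pics/w6C.npy",C);np.save("pics/w6T.npy",i["T"]); cv2.imwrite("pics/w6.png",p[:,:,::-1])
import rail
P,r=rail.fit("w6",.067)
E
```

```text
[ 0.92778773  0.25219417 -1.07616895  1.73471853  0.23415466  1.28345244
 -1.65232706] [ 0.54632603 -0.0164076   0.15525865]
[ 302  140   42  150 5920] 0.06700310086470931 ((554.8486328125, -16.0755615234375), (115.08919525146484, 30.170116424560547), 7.007727146148682)
```

View pics/w6.png

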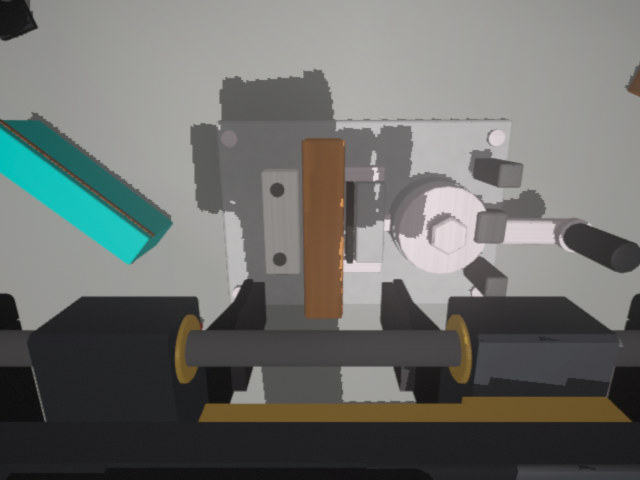

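```bash
python3 -m inch '[[[0.7,0,49,0,0,0,0],[0.7,0,49,0,0,0,0],[0.7,-2,49,0,0,0,0],[0.7,-2,48,0,0,0,0],[0.7,0,0,0,0,0,0.148]]]'; python3 -m inch '[[[0.7,0,0,0,0,0,0.148],[0.7,0,0,0,0,0,0.148],[0.7,0,0,0,0,0,0.148],[0.7,0,0,0,0,0,0.148],[0.7,0,0,0,0,0,0.148]]]'; python3 -m inch '[[[0.7,0,0,0,0,0,0.148],[0.7,0,0,0,0,0,0.148],[0.7,0,0,0,0,0,0.148],[0.7,0,0,0,0,0,0.148],[0.7,0,0,0,0,0,0.1]]]'; python3 -c "
from cell import env
print(env.get_obs()['qpos'])"
```

```text
clock: 18.05
eef_pos: [0.5592, -0.2212, 0.1468]
tool_rot: [[0.999, -0.044, -0.004], [-0.044, -0.999, -0.001], [-0.003, 0.002, -1.0]]
wrist_force: [-0.0, -0.2, -0.7]
opening: 0.0611
clock: 18.55
eef_pos: [0.5606, -0.2109, 0.148]
tool_rot: [[0.714, -0.7, -0.003], [-0.7, -0.714, 0.001], [-0.002, 0.001, -1.0]]
wrist_force: [1.2, -0.3, 0.8]
opening: 0.061
clock: 19.05
eef_pos: [0.5583, -0.2111, 0.1424]
tool_rot: [[0.203, -0.979, -0.014], [-0.979, -0.203, 0.001], [-0.004, 0.014, -1.0]]
wrist_force: [-0.0, 0.0, -1.1]
opening: 0.0608
[ 0.56414842  0.26083946 -0.29475569  1.62727324  0.08094261  1.27946604
 -2.68312832]
```

q7 has run up to its limit in this direction, so I'll use the other half-turn, with tool x towards the fence. The grasp is the same.

```bash
python3 -m inch '[[[0.7,0,0,0,0,0,-0.148],[0.7,0,0,0,0,0,-0.148],[0.7,0,0,0,0,0,-0.148],[0.7,0,0,0,0,0,-0.148],[0.7,0,0,0,0,0,-0.148]]]'; python3 -m inch '[[[0.7,0,0,0,0,0,-0.148],[0.7,0,0,0,0,0,-0.148],[0.7,0,0,0,0,0,-0.148],[0.7,0,0,0,0,0,-0.148],[0.7,0,0,0,0,0,-0.148]]]'; python3 -m inch '[[[0.7,0,0,0,0,0,-0.148],[0.7,0,0,0,0,0,-0.148],[0.7,0,0,0,0,0,-0.148],[0.7,0,0,0,0,0,-0.148],[0.7,0,0,0,0,0,-0.148]]]';python3 -m inch '[[[0.7,0,0,0,0,0,-0.148],[0.7,0,0,0,0,0,-0.148],[0.7,0,0,0,0,0,-0.148],[0.7,0,0,0,0,0,-0.148],[0.7,0,0,0,0,0,0]]]'; python3 -c "
from cell import env
print(env.get_obs()['qpos'])"
```

```text
clock: 19.55
eef_pos: [0.5588, -0.2101, 0.1426]
tool_rot: [[0.816, -0.577, -0.015], [-0.577, -0.817, 0.0], [-0.012, 0.008, -1.0]]
wrist_force: [-0.6, -1.0, -0.1]
opening: 0.0608
clock: 20.05
eef_pos: [0.5587, -0.2102, 0.1426]
tool_rot: [[0.992, 0.124, -0.015], [0.124, -0.992, 0.0], [-0.015, -0.002, -1.0]]
wrist_force: [0.6, 0.4, -0.2]
opening: 0.0607
clock: 20.55
eef_pos: [0.5587, -0.2102, 0.1426]
tool_rot: [[0.649, 0.761, -0.015], [0.761, -0.649, 0.0], [-0.009, -0.011, -1.0]]
wrist_force: [-0.5, -0.3, -0.1]
opening: 0.0605
clock: 21.05
eef_pos: [0.5588, -0.2102, 0.1428]
tool_rot: [[0.12, 0.993, -0.014], [0.993, -0.12, 0.001], [-0.001, -0.014, -1.0]]
wrist_force: [0.3, -0.0, -0.1]
opening: 0.0612
[ 0.85578078  0.31069091 -0.65574156  1.61605585  0.19752599  1.29588138
  0.04634683]
```

```bash
python3 -m inch '[[[0.7,0,0,0,-0.014,0,-0.148],[0.7,0,0,0,0,0,-0.095],[0.7,0,0,0,0,0,0],[0.7,0,0,0,0,0,0]]]'; python3 - <<'E'
from h import *
o=env.get_obs(); print(o["qpos"].round(3),o["eef_pos"])
i=env.camera_info("wrist");p,d=env.get_image("wrist");C=cloud(i,d);np.save("pics/w7C.npy",C);np.save("pics/w7T.npy",i["T"]); cv2.imwrite("pics/w7.png",p[:,:,::-1])
p,d=env.get_image("side"); crop(p[:,:,::-1].copy(),230,150,470,330,3,"s7.png"); cv2.imwrite("pics/s7f.png",p[:,:,::-1]); np.save("pics/s7C.npy",cloud(env.camera_info("side"),d))
E
```

```text
clock: 21.45
eef_pos: [0.5594, -0.2104, 0.1438]
tool_rot: [[-0.118, 0.993, 0.001], [0.993, 0.118, -0.001], [-0.001, 0.001, -1.0]]
wrist_force: [0.4, -0.7, -0.9]
opening: 0.0605
[ 0.891  0.305 -0.692  1.627  0.202  1.281  0.282] [ 0.55935241 -0.21041754  0.14383112]
```

View pics/w7.png

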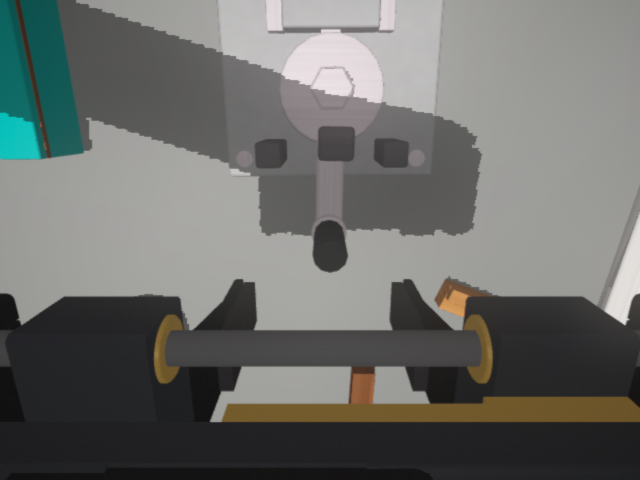

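View pics/s7.png

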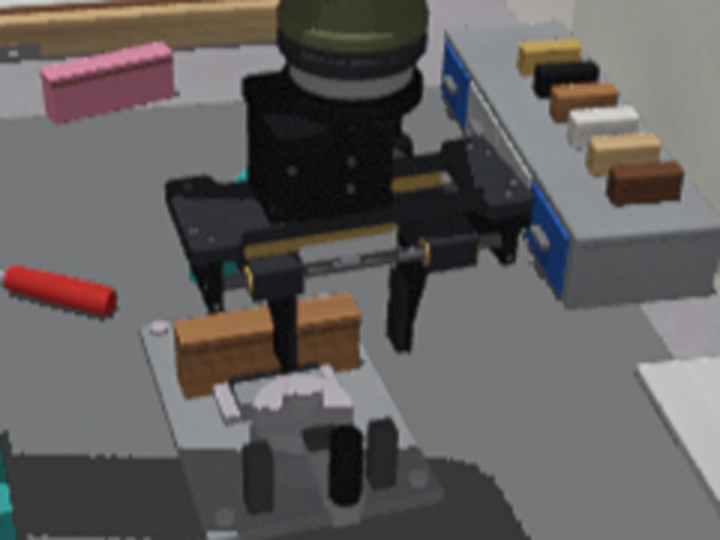

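```bash
python3 - <<'E'
from h import *
o=env.get_obs(); R=o["tool_rot"]; i=env.camera_info("wrist"); C=np.load("pics/w7C.npy"); p=cv2.imread("pics/w7.png")
m=(abs(C[...,2]-.116)<.006)&(p.max(2)<80); m[:230]=0; m[285:]=0; m[:,:300]=0; m[:,360:]=0
P=C[m]; print(len(P),P.mean(0),P.min(0),P.max(0))
(c,r)=cv2.minEnclosingCircle((P[:,:2]*1000).astype(np.float32)); print(c,r)
for k in [np.array(c)/1000]: print("tool shift",(R.T@np.r_[k-o["eef_pos"][:2],0]*1000).round(1))
sp=onz(i,332,88,.071)[:2]; print("spindle",sp, (R.T@np.r_[sp-o["eef_pos"][:2],0]*1000).round(1))
E
```

```text
909 [ 0.56351929 -0.20948914  0.11554588] [ 0.55334655 -0.22059786  0.11004083] [ 0.57368912 -0.2000494   0.11780383]
(563.568603515625, -210.32078552246094) 10.573396682739258
tool shift [-0.3  4.   0. ]
spindle [ 0.55388783 -0.11201381] [98.4  6.1 -0.1]
```

```bash
python3 -m inch '[[[0.7,0,4,10,0,0,0],[0.7,0,0,35,0,0,0],[0.7,0,0,35,0,0,0],[0.7,0,0,18,0,0,0],[0,0,0,0,0,0,0]]]'; python3 -m inch '[[[0,0,0,0,0,0,0],[0,0,0,0,0,0,0],[0,0,0,0,0,0,0],[0,0,0,0,0,0,0],[0,0,0,0,0,0,0]]]'; python3 -m inch '[[[0,0,0,0,0,0,0],[0,0,0,0,0,0,0]]]'
```

```text
clock: 22.05
eef_pos: [0.5612, -0.209, 0.0426]
tool_rot: [[-0.121, 0.993, -0.004], [0.993, 0.121, 0.002], [0.002, -0.004, -1.0]]
wrist_force: [0.1, 0.1, -0.2]
opening: 0.0578
clock: 22.55
eef_pos: [0.5643, -0.2104, 0.0472]
tool_rot: [[-0.122, 0.993, 0.003], [0.993, 0.122, -0.002], [-0.002, 0.003, -1.0]]
wrist_force: [-0.7, -0.1, 2.4]
opening: 0.0211
clock: 22.75
eef_pos: [0.5643, -0.2104, 0.0472]
tool_rot: [[-0.122, 0.993, 0.003], [0.993, 0.122, -0.002], [-0.002, 0.003, -1.0]]
wrist_force: [-1.5, 1.1, 2.8]
opening: 0.0214
```

```bash
python3 -m inch '[[[0,0.7,12,0,0,0,-0.12],[0,0.7,12,0,0,0,-0.12],[0,0.7,12,0,0,0,-0.12],[0,0.7,12,0,0,0,-0.12],[0,0.5,10,0,0,0,-0.1]]]'; python3 -m inch '[[[0,0,0,0,0,0,0],[0,0,0,0,0,0,0]]]'
```

```text
clock: 23.25
eef_pos: [0.6163, -0.1888, 0.0472]
tool_rot: [[-0.648, 0.761, 0.001], [0.761, 0.648, -0.003], [-0.003, -0.001, -1.0]]
wrist_force: [-2.7, -1.2, 4.9]
opening: 0.0213
clock: 23.45
eef_pos: [0.6168, -0.1884, 0.0473]
tool_rot: [[-0.644, 0.765, 0.003], [0.765, 0.644, -0.002], [-0.004, 0.001, -1.0]]
wrist_force: [-1.0, -1.2, 4.2]
opening: 0.021
```

```bash
python3 -m inch '[[[0,0.5,-10,0,0,0,0.1],[0,0.5,-10,0,0,0,0.1],[0,0.5,-10,0,0,0,0.1],[0,0.5,-10,0,0,0,0.1],[0,0.5,-10,0,0,0,0.1]]]'; python3 -m inch '[[[0,0.3,-8,0,0,0,0.08],[0,0.3,-8,0,0,0,0.08]]]'
```

```text
clock: 23.95
eef_pos: [0.5735, -0.209, 0.0473]
tool_rot: [[-0.196, 0.981, 0.007], [0.981, 0.196, -0.001], [-0.003, 0.006, -1.0]]
wrist_force: [4.8, -0.1, 1.2]
opening: 0.0212
clock: 24.15
eef_pos: [0.5576, -0.2109, 0.0473]
tool_rot: [[-0.038, 0.999, 0.007], [0.999, 0.038, -0.001], [-0.002, 0.007, -1.0]]
wrist_force: [3.6, -0.0, 2.0]
opening: 0.0214
```

```bash
python3 -m inch '[[[0,0.3,-8,0,0,0,0.08],[0,0.3,-8,0,0,0,0.08],[0,0.3,-8,0,0,0,0.08],[0,0.2,-6,0,0,0,0.06]]]'; python3 -m inch '[[[0,0.2,-6,0,0,0,0.06],[0,0.2,-6,0,0,0,0.06],[0,0,-2,0,0,0,0.02]]]'
```

```text
clock: 24.55
eef_pos: [0.528, -0.2075, 0.0472]
tool_rot: [[0.259, 0.966, 0.007], [0.966, -0.259, -0.002], [0.0, 0.007, -1.0]]
wrist_force: [4.8, 0.1, 1.6]
opening: 0.0214
clock: 24.85
eef_pos: [0.5147, -0.2029, 0.0472]
tool_rot: [[0.389, 0.921, 0.006], [0.921, -0.389, -0.002], [0.001, 0.007, -1.0]]
wrist_force: [5.1, 1.0, 1.8]
opening: 0.0214
```

```bash
python3 -m inch '[[[0,0.7,12,0,0,0,-0.12],[0,0.7,12,0,0,0,-0.12],[0,0.7,12,0,0,0,-0.12],[0,0.7,12,0,0,0,-0.12],[0,0.7,12,0,0,0,-0.12]]]'; python3 - <<'E'
from h import *
p,d=env.get_image("wrist"); cv2.imwrite("pics/w8.png",p[:,:,::-1])
p,d=env.get_image("side"); crop(p[:,:,::-1].copy(),230,150,470,330,3,"s8.png")
E
python3 -m inch '[[[0,0.7,12,0,0,0,-0.12],[0,0.7,12,0,0,0,-0.12],[0,0.7,12,0,0,0,-0.12],[0,0.7,12,0,0,0,-0.12],[0,0,0,0,0,0,0]]]'
```

```text
clock: 25.35
eef_pos: [0.5724, -0.2092, 0.0472]
tool_rot: [[-0.204, 0.979, 0.002], [0.979, 0.204, -0.001], [-0.002, 0.002, -1.0]]
wrist_force: [-0.8, 2.1, 5.7]
opening: 0.0213
clock: 25.95
eef_pos: [0.6161, -0.189, 0.0472]
tool_rot: [[-0.632, 0.775, 0.003], [0.775, 0.632, -0.002], [-0.004, 0.001, -1.0]]
wrist_force: [-1.2, -3.1, 6.7]
opening: 0.0213
```

View pics/w8.png

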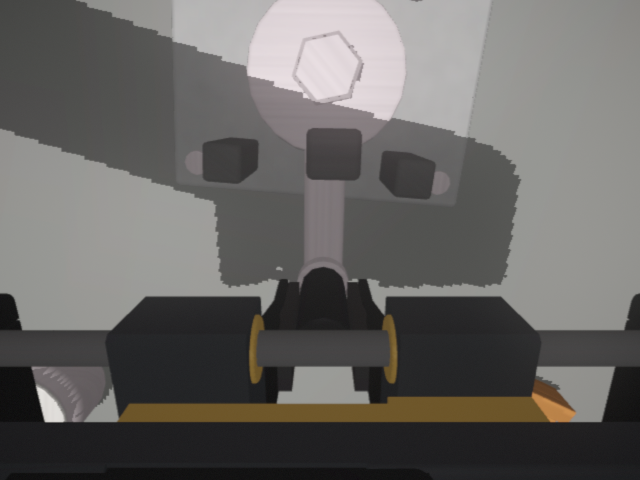

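View pics/s8.png

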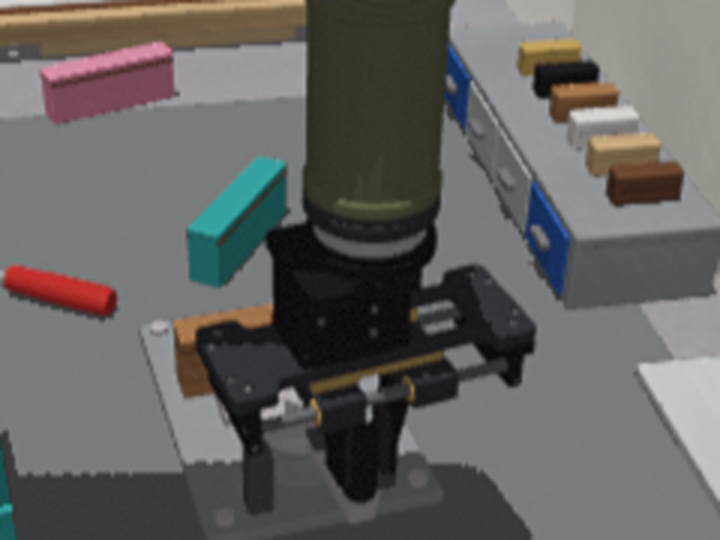

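```bash
cat > f.py <<'E'
from h import *
o=env.get_obs(); R=o["tool_rot"]; v=o["eef_pos"][:2]-np.array([.5541,-.1118]); a=np.arctan2(v[1],v[0])
print("lever",round(float(np.radians(-83)-a),3),"r",(np.linalg.norm(v)*1000).round(1),"Ftool",(R.T@o["wrist_force"]).round(2),"Mz",o["ft_torque"].round(2),"t",o["clock"])
E
python3 f.py; python3 -m inch '[[[0,0.3,-8,0,0,0,0.08],[0,0.3,-8,0,0,0,0.08],[0,0.1,-5,0,0,0,0.05]]]' >/dev/null; python3 f.py;  python3 -m inch '[[[0,0.1,-4,0,0,0,0.04],[0,0.1,-3,0,0,0,0.03]]]'>/dev/null; python3 f.py
```

```text
lever -0.554 r 99.0 Ftool [-1.7  -2.91 -6.67] Mz [-0.33 -0.19  0.17] t 25.95
lever -0.342 r 99.0 Ftool [-1.3   3.56 -2.79] Mz [ 0.12 -1.07  0.22] t 26.25
lever -0.273 r 99.0 Ftool [-2.26  4.57 -2.27] Mz [ 0.08 -1.13  0.19] t 26.45
```

```bash
for k in 1; do python3 -m inch '[[[0,0.1,-3,0,0,0,0.03],[0,0.1,-3,0,0,0,0.03]]]'>/dev/null; python3 f.py; done; python3 -m inch '[[[0,0.1,-3,0,0,0,0.03],[0,0.1,-3,0,0,0,0.03]]]'>/dev/null; python3 f.py; python3 -m inch '[[[0,0.1,-3,0,0,0,0.03],[0,0.1,-3,0,0,0,0.03]]]'>/dev/null; python3 f.py
```

```text
lever -0.211 r 99.1 Ftool [-2.31  4.49 -4.07] Mz [-0.03 -1.2   0.13] t 26.65
lever -0.151 r 99.1 Ftool [-2.51  4.99 -4.16] Mz [-0.02 -1.19  0.2 ] t 26.85
lever -0.089 r 99.1 Ftool [-0.82  4.49 -2.9 ] Mz [-0.1  -1.14  0.09] t 27.05
```

```bash
python3 -m inch '[[[0,0.1,-3,0,0,0,0.03],[0,0.1,-3,0,0,0,0.03]]]'>/dev/null; python3 f.py;  python3 -m inch '[[[0,0.1,-3,0,0,0,0.03],[0,0.1,-3,0,0,0,0.03]]]'>/dev/null; python3 f.py; python3 -m inch '[[[0,0.1,-3,0,0,0,0.03]]]'>/dev/null; python3 f.py
```

```text
lever -0.029 r 99.1 Ftool [-1.23  5.38 -3.61] Mz [-0.05 -1.21  0.15] t 27.25
lever 0.032 r 99.1 Ftool [-1.64  4.54 -3.24] Mz [-0.1  -1.18  0.15] t 27.45
lever 0.062 r 99.1 Ftool [-0.36  5.1  -3.67] Mz [-0.11 -1.14  0.15] t 27.55
```

```bash
python3 -m inch '[[[0,0.1,-3,0,0,0,0.03],[0,0.1,-3,0,0,0,0.03]]]'>/dev/null; python3 f.py;  python3 -m inch '[[[0,0.1,-3,0,0,0,0.03]]]'>/dev/null; python3 f.py
```

```text
lever 0.123 r 99.2 Ftool [-0.27  5.89 -2.62] Mz [-0.15 -1.15  0.13] t 27.75
lever 0.153 r 99.1 Ftool [-1.07  5.48 -3.98] Mz [-0.16 -1.14  0.17] t 27.85
```

```bash
python3 -m inch '[[[0,0.1,-3,0,0,0,0.03]]]'>/dev/null; python3 f.py;  python3 -m inch '[[[0,0.1,-3,0,0,0,0.03]]]'>/dev/null; python3 f.py
```

```text
lever 0.183 r 99.2 Ftool [-0.57  6.6  -4.96] Mz [-0.19 -1.14  0.11] t 27.95
lever 0.213 r 99.2 Ftool [-0.42  5.1  -3.68] Mz [-0.19 -1.12  0.12] t 28.05
```

```bash
python3 -m inch '[[[0,0.1,-3,0,0,0,0.03]]]'>/dev/null; python3 f.py;  python3 -m inch '[[[0,0.1,-3,0,0,0,0.03]]]'>/dev/null; python3 f.py
```

```text
lever 0.244 r 99.2 Ftool [-0.28  4.86 -3.5 ] Mz [-0.21 -1.11  0.13] t 28.15
lever 0.273 r 99.2 Ftool [ 0.73  5.53 -3.74] Mz [-0.25 -1.13  0.17] t 28.25
```

```bash
python3 -m inch '[[[0,0.1,-3,0,0,0,0.03]]]'>/dev/null; python3 f.py;  python3 -m inch '[[[0,0.1,-3,0,0,0,0.03]]]'>/dev/null; python3 f.py
```

```text
lever 0.303 r 99.2 Ftool [-0.75  5.59 -3.28] Mz [-0.24 -1.24  0.2 ] t 28.35
lever 0.331 r 99.2 Ftool [-0.13  6.07 -2.59] Mz [-0.25 -1.29  0.15] t 28.45
```

The lever is starting to stiffen, so I'll take small steps.

```bash
python3 -m inch '[[[0,0.1,-3,0,0,0,0.03]]]'>/dev/null; python3 f.py
```

```text
lever 0.36 r 99.2 Ftool [ 0.05  6.24 -2.85] Mz [-0.34 -1.42  0.21] t 28.55
```

```bash
python3 -m inch '[[[0,0.1,-3,0,0,0,0.03]]]'>/dev/null; python3 f.py
```

```text
lever 0.389 r 99.2 Ftool [-0.32  7.05 -2.13] Mz [-0.38 -1.41  0.19] t 28.65
```

```bash
python3 -m inch '[[[0,0.1,-3,0,0,0,0.03]]]'>/dev/null; python3 f.py
```

```text
lever 0.418 r 99.2 Ftool [-0.08  6.34 -1.66] Mz [-0.39 -1.53  0.19] t 28.75
```

```bash
python3 -m inch '[[[0,0.1,-3,0,0,0,0.03]]]'>/dev/null; python3 f.py
```

```text
lever 0.446 r 99.3 Ftool [ 0.5   7.92 -1.6 ] Mz [-0.41 -1.54  0.25] t 28.85
```

```bash
python3 -m inch '[[[0,0.1,-3,0,0,0,0.03]]]'>/dev/null; python3 f.py
```

```text
lever 0.475 r 99.3 Ftool [ 0.59  8.27 -1.29] Mz [-0.46 -1.63  0.29] t 28.95
```

```bash
python3 -m inch '[[[0,0,-2,0,0,0,0.02]]]'>/dev/null; python3 f.py; python3 -m inch '[[[0,0,0,0,0,0,0]]]'>/dev/null; python3 f.py;python3 -m inch '[[[0,0,0,0,0,0,0]]]'>/dev/null; python3 f.py
```

```text
lever 0.495 r 99.2 Ftool [ 0.53  8.28 -0.9 ] Mz [-0.48 -1.65  0.3 ] t 29.05
lever 0.496 r 99.3 Ftool [ 0.04  7.13 -1.84] Mz [-0.44 -1.55  0.25] t 29.15
lever 0.495 r 99.3 Ftool [-0.25  7.13 -1.72] Mz [-0.53 -1.6   0.24] t 29.25
```

The lever has clearly stiffened, to about 3 N over free running. I'll release, retreat and check.

```bash
python3 -m inch '[[[0.7,0,0,0,0,0,0],[0.7,0,0,0,0,0,0],[0.7,0,0,0,0,0,0],[0.7,0,0,0,0,0,0],[0.7,0,0,0,0,0,0]]]';python3 -m inch '[[[0.7,0,0,-20,0,0,0],[0.7,0,0,-40,0,0,0],[0.7,0,0,-40,0,0,0],[0.7,-30,0,-20,0,0,0],[0.7,-30,0,0,0,0,0]]]'; python3 -m inch '[[[0.7,-30,0,0,0,0,0],[0.7,-30,0,0,0,0,0],[0.7,0,0,0,0,0,0]]]'; python3 - <<'E'
from h import *
for n in ["wrist","side","top"]:
    p,d=env.get_image(n); p=p[:,:,::-1].copy(); i=env.camera_info(n); np.save(f"pics/{n}9C.npy",cloud(i,d)); cv2.imwrite(f"pics/{n}9.png",p)
    if n=="side": crop(p,230,190,430,340,4,"s9c.png")
    if n=="wrist": np.save("pics/w9T.npy",i["T"])
E
```

```text
clock: 29.75
eef_pos: [0.5136, -0.2031, 0.0453]
tool_rot: [[0.361, 0.933, -0.002], [0.933, -0.361, -0.0], [-0.001, -0.002, -1.0]]
wrist_force: [-0.1, 0.2, 0.1]
opening: 0.0533
clock: 30.25
eef_pos: [0.4948, -0.2595, 0.1695]
tool_rot: [[0.358, 0.934, 0.004], [0.934, -0.358, -0.004], [-0.002, 0.006, -1.0]]
wrist_force: [0.1, -0.1, -0.1]
opening: 0.061
clock: 30.55
eef_pos: [0.4677, -0.3201, 0.1649]
tool_rot: [[0.368, 0.93, -0.003], [0.93, -0.368, -0.001], [-0.003, -0.002, -1.0]]
wrist_force: [0.0, -0.2, -0.7]
opening: 0.0609
```

View pics/wrist9.png

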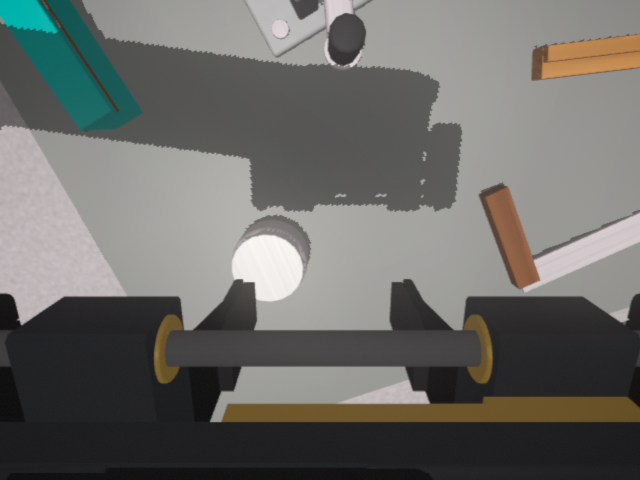

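View pics/s9c.png

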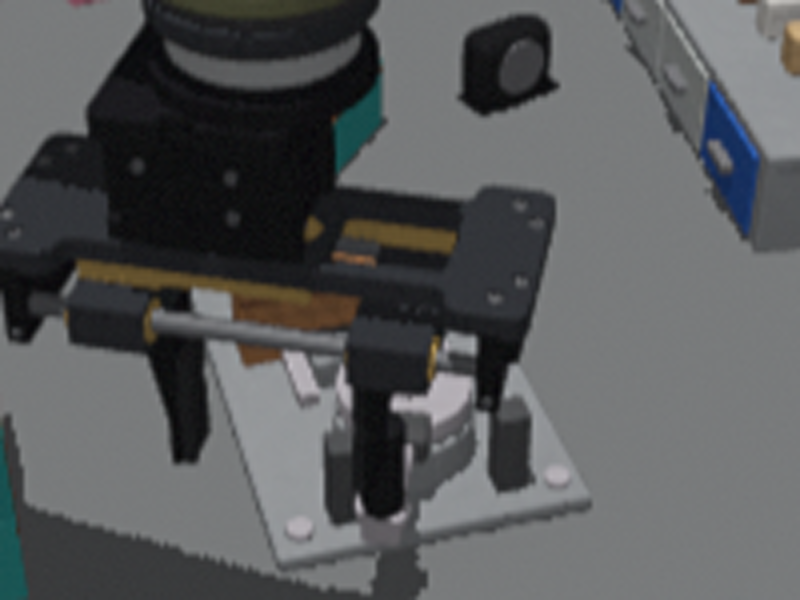

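View pics/top9.png

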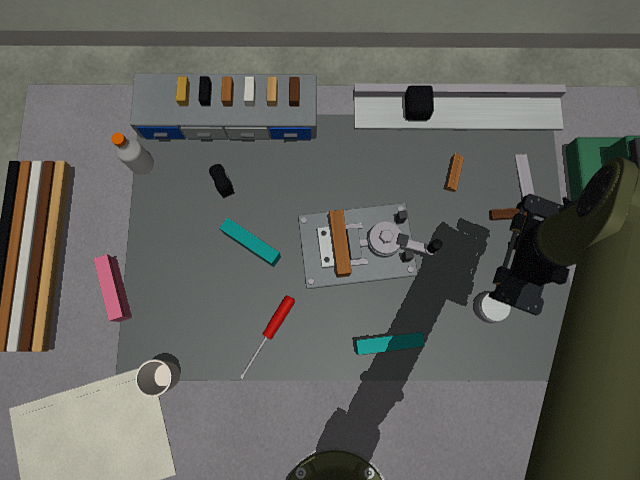

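The top view shows the rail standing between jaw and fence (341,243), the lever swung to one side, and nothing else displaced. I'll take one closer look at the jaw contact from above.

```bash
python3 -m inch '[[[0.7,48,0,0,0,0,0],[0.7,48,0,0,0,0,0],[0.7,45,0,-20,0,0,-0.12],[0.7,40,0,0,0,0,-0.14],[0.7,0,0,0,0,0,-0.14]]]';  python3 -m inch '[[[0.7,0,0,0,0,0,-0.1],[0.7,0,0,0,0,0,0],[0.7,0,0,0,0,0,0]]]'; python3 - <<'E'
from h import *
n="wrist"
p,d=env.get_image(n); p=p[:,:,::-1].copy(); i=env.camera_info(n); np.save("pics/w10C.npy",cloud(i,d)); cv2.imwrite("pics/w10.png",p); np.save("pics/w10T.npy",i["T"])
E
```

```text
clock: 31.2
eef_pos: [0.535, -0.1342, 0.1874]
tool_rot: [[-0.052, 0.999, 0.004], [0.999, 0.052, 0.002], [0.002, 0.004, -1.0]]
wrist_force: [0.7, 0.2, 0.3]
opening: 0.0609
clock: 31.5
eef_pos: [0.5327, -0.1436, 0.1861]
tool_rot: [[-0.131, 0.991, 0.001], [0.991, 0.131, -0.001], [-0.001, 0.001, -1.0]]
wrist_force: [0.2, 0.1, -0.3]
opening: 0.0607
```

View pics/w10.png

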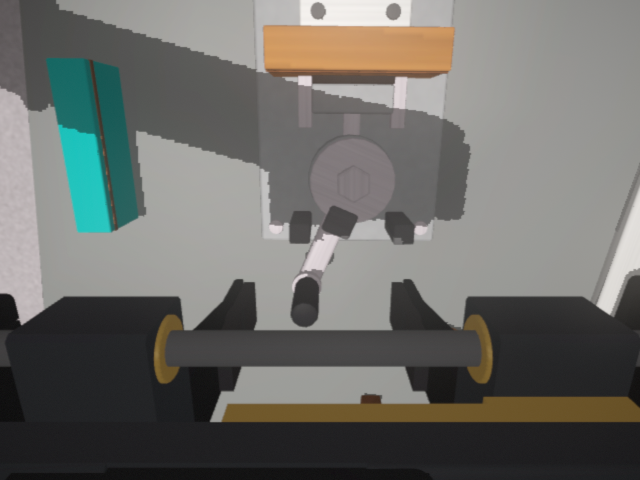

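```bash
python3 - <<'E'
import rail
from h import *
P,r=rail.fit("w10",.067)
b=cv2.boxPoints(r)/1000; c=np.array(r[0])/1000
b=b[np.argsort(b[:,0])]; u=b[2:].mean(0)-b[:2].mean(0); print("rail yaw",np.degrees(np.arctan2(u[1],u[0])),c)
i=env.camera_info("wrist"); sp=onz(i,353,183,.071)[:2]; print("spindle",sp)
y=np.array([-.1219,.9925]);x=np.array([.9925,.1219]); print("rail rel spindle x,y",x@(c-sp),y@(c-sp))
pl=[onz(i,263,239,.012)[:2],onz(i,432,240,.012)[:2]]; v=pl[1]-pl[0]; print("plate yaw",np.degrees(np.arctan2(v[1],v[0])),np.linalg.norm(v))
jb=[onz(i,k,114,.032)[:2] for k in (310,392)]; v=jb[1]-jb[0]; print("jaw back y rel spindle",[y@(q-sp) for q in jb],"x",[x@(q-sp) for q in jb])
p=cv2.imread("pics/w10.png"); q=(255*(p[0:260,240:480]/255.)**.6).astype(np.uint8); cv2.imwrite("pics/c10.png",cv2.resize(q,None,fx=2.3,fy=2.3))
E
```

```text
[ 264   26  190   47 8389] 0.06708632900893302 ((542.0167236328125, -12.966758728027344), (139.19798278808594, 30.398855209350586), 7.112458229064941)
rail yaw 7.112461 [ 0.54201672 -0.01296676]
spindle [ 0.55294895 -0.11071605]
rail rel spindle x,y 0.0010654048639564576 0.09834880775300885
plate yaw 7.124874810738258 0.16739758572606228
jaw back y rel spindle [np.float64(0.05276688018079627), np.float64(0.053391709122865276)] x [np.float64(-0.035452474521920956), np.float64(0.034647608256384375)]
```

View pics/c10.png

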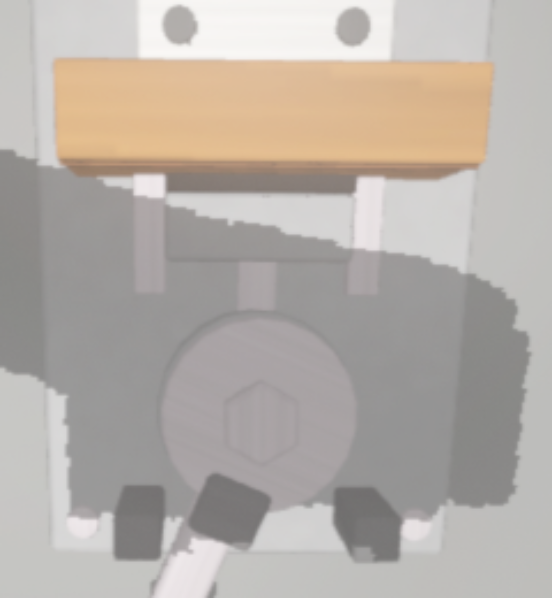

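```bash
python3 -c "
from cell import env
o=env.get_obs();print(o['clock'],o['qvel'].round(3),o['wrist_force'].round(1))
print(env.close_job())"
```

```text
31.55 [ 0.004  0.002  0.006 -0.003  0.002 -0.002  0.01 ] [ 0.2 -0.1  0.4]
the job is handed in; nothing more can be done
None
```

I stood the rail upright on the vice bed and let go. I then worked the ratchet lever by its knob: one full driving swing, a free return, and a second driving swing that I stopped as it stiffened. I released the knob, backed off and handed the job in at 31.6 s.

**What the last checks showed**
- **Position:** the rail's top is 67 mm above the bench, so it is on the bed. Its yaw is 7.1°, the same as the vice, and it is about 1 mm off centre along the jaw.
- **Jaw:** it travelled about 11 mm, which matches a 40 mm bay closing on a 30 mm rail.
- **Squeeze:** the knob force rose from about 5 N running free to about 8 N. The wrist moment suggested a smaller rise, about 2.3 N. Together these put the squeeze at roughly 30–45 N, inside the firm range. It is an estimate, not a direct measurement.
- **Surroundings:** the robot was clear of everything, and nothing else on the bench looked disturbed in the last top view.

**What failed or disagreed**
- **Missed grasps:** my first two grasps closed above the rail without touching it. The real fingertips sit about 35 mm short of the reported TCP, so I corrected that from the cameras.
- **Wrist turn:** my first turn towards the knob ran the last joint almost to its limit (-2.683 of -2.69 rad), so I turned the gripper the other way.
- **Camera positions:** these agreed only to about 2 mm, so the rail's contact with the fence rests on the jaw travel and force as well as the pictures.

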